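Put the oily fittings to soak in the degreaser jug

TASK

The oily brass fittings in the parts box are to soak in the degreaser jug: take the cover plate off the box, open the jug's child-resistant cap (push it down hard while turning it anticlockwise, then lift it off), and with both open put every fitting through the mouth into the jug. Then lock the cap on the jug again as it was found (push down, turn clockwise until its grip bar lies along the jug's long sides, let it spring up into its catch) and seat the cover plate back flat on the box over its two pins. Leave the oil bottle, the white tape roll and the nut driver where they are.

Things in the scene. Friction and masses are not known exactly. Their poses are not given: they have to be found in the camera images.
- jug: white degreaser jug fixed to the bench: body 116 (x) x 96 (y) x 68 mm, inner floor at z 5 mm, round neck (outside diameter 60 mm) in the middle of its top, ending 95 mm above the bench. Origin: centre of its underside, on the neck's axis; x: along its long sides; z up. Bayonet catches on the neck's outside at +x and -x (out to radius 37 mm), stops at +y and -y.
- jug_mouth (a point): centre of the neck's top edge, 95 mm above the bench. A black springy rubber sleeve in the neck, whose 48 mm bore is the open mouth, stands 10 mm higher than this when the cap is off (outside diameter 54 mm): 4.5 N starts to push it down, 19 N takes it 11 mm down. Drop fittings through it; a cone on the jug's floor makes them tumble aside.
- cap: black child-resistant cap, 84 mm diameter, 90 g, loose body. Origin: centre of its skirt's lower edge; z up; x along the grip bar on top. Skirt with disc 27 mm high, bar 30 mm more; two lugs inside the lower edge at +x and -x. To open: push 7 to 8 mm straight down (16 to 19 N), turn 50 to 60 degrees anticlockwise from above while pushed (free beyond 35, stop at 75), then lift 40 mm straight up.
- cap_bar (a point): point to grasp in the cap's grip bar, 47 mm above the cap's lower edge, 20 over its disc; grasp from above across 14 mm (cap's y); bar 60 mm long (cap's x), top at 57 mm. To close: bar 50 to 60 degrees anticlockwise of the jug's x, lower onto the sleeve, push the cap to 7 or 8 mm below cap_seat, turn clockwise till the bar is along the jug's x, let go: it springs up into its catch.
- box: grey open parts box fixed to the bench, 116 (x) x 186 (y) x 36 mm high, walls and floor 4 mm. Origin: centre of its underside. On blocks at its two y ends, at y = +103 and -103 mm, stand steel locating pins, 6 mm in diameter, 13 mm higher than the rim.
- box_rim (a point): centre of the box at the height of its rim (36 mm above the bench), where the underside of the cover plate lies when seated.
- cover: loose aluminium cover plate of the box, 120 (x) x 230 (y) x 4 mm, 220 g, with two 11 mm holes at y = +103 and -103 mm for the pins (6 mm), same either way round. Origin: centre of its underside; z up. A fixed assembly jig with a grey housing, up to 0.32 m high, stands between jug and box (x 0.2 to 0.52 m, y -0.1 to 0.17 m); the bench behind it (x 0.57 to 0.74 m) is clear for cover and cap.
- cover_handle (a point): centre of the bar of the cover's black bow handle, 29 mm above the underside of the plate: bar 80 mm long (cover's y), 12 mm wide (cover's x), 12 mm thick, free underneath; grasp it across its width from above.
- fitting_1_mid (a point): centre (half-way up) of the first brass fitting, 19 x 22 mm across its hexagonal foot, 24 mm high, 35 g, at the start standing on the floor of the box under the cover (2 to 4 fittings, in a row along the box's y, about 42 mm apart); z along the fitting. None if absent.
- fitting_2_mid (a point): centre (half-way up) of the second brass fitting, 19 x 22 mm across its hexagonal foot, 24 mm high, 35 g, at the start standing on the floor of the box under the cover (2 to 4 fittings, in a row along the box's y, about 42 mm apart); z along the fitting. None if absent.
- fitting_3_mid (a point): centre (half-way up) of the third brass fitting, 19 x 22 mm across its hexagonal foot, 24 mm high, 35 g, at the start standing on the floor of the box under the cover (2 to 4 fittings, in a row along the box's y, about 42 mm apart); z along the fitting. None if absent.
- fitting_4_mid (a point): centre (half-way up) of the fourth brass fitting, 19 x 22 mm across its hexagonal foot, 24 mm high, 35 g, at the start standing on the floor of the box under the cover (2 to 4 fittings, in a row along the box's y, about 42 mm apart); z along the fitting. None if absent.
- oil_bottle: white squeeze bottle of oil with a pointed red cap, 43 mm across, 133 mm high, bystander. Origin: centre of its underside.
- tape_white: white tape roll lying flat, 60 mm across, 17 mm high, bystander. Origin: centre of its underside.
- nut_driver: nut driver with a yellow and black handle, 198 mm long, lying flat, bystander. Origin: middle of its underside.
- cap_seat (a point): fixed point on the neck's axis, 81 mm above the bench, axes as the jug's: where the cap's origin lies when locked, with the bar along x (either way round, play about 4 degrees); the sleeve holds it up there with about 7 N. Unpushed, the cap does not turn: it must be more than 5 mm below this point to pass its catch either way, and can go about 10 mm below.
Mind the look-alikes: they are no part of the job. Of the things that look like the cap, the smaller one is meant.

How it is judged:
On the way, in this order (a step that is already met when the one before it is completed fails the run):
1. the cap is off the jug and the cover is off the box, both at once (horizontal distance between cap and jug above 0.09 m and horizontal distance between cover and box above 0.1 m), for 0.2 s.
2. every fitting is inside the jug (z of each of fitting_1_mid, fitting_2_mid, fitting_3_mid, fitting_4_mid in the frame of jug below 0.062 m and x of fitting_1_mid in the frame of jug between -0.056 and 0.056 m and y of fitting_1_mid in the frame of jug between -0.046 and 0.046 m and x of fitting_2_mid in the frame of jug between -0.056 and 0.056 m and y of fitting_2_mid in the frame of jug between -0.046 and 0.046 m and x of fitting_3_mid in the frame of jug between -0.056 and 0.056 m and y of fitting_3_mid in the frame of jug between -0.046 and 0.046 m and x of fitting_4_mid in the frame of jug between -0.056 and 0.056 m and y of fitting_4_mid in the frame of jug between -0.046 and 0.046 m), for 0.2 s.
At the end, for the whole second after the job is handed in: All fittings inside the jug; cap locked: within 2 mm of its locked height, 5 mm of the neck's axis, bar within 9 degrees of the jug's long sides, level; cover flat on the box over its pins (2 mm in height, 6 mm, 4.5 degrees); all at rest (all of step 2 and horizontal distance between cap and jug below 0.005 m and z of cap in the frame of jug_mouth between -0.016 and -0.012 m and angle between the x axis of cap and the x axis of jug, either way round below 0.16 rad and angle between cap's own z axis and vertical below 0.05 rad and z of cover in the frame of box_rim between -0.002 and 0.002 m and horizontal distance between cover and box_rim below 0.006 m and angle between the y axis of cover and the y axis of box, either way round below 0.08 rad and angle between cover's own z axis and vertical below 0.03 rad and linear speed of each of cap, cover, fitting_1, fitting_2, fitting_3, fitting_4 below 0.03 m/s); the robot touches nothing.
It fails at once if the oil bottle is moved more than 3 cm (distance of oil_bottle from where it was at the start of the episode above 0.03 m).
It fails at once if the white tape roll is moved more than 3 cm (distance of tape_white from where it was at the start of the episode above 0.03 m).
It fails at once if the nut driver is moved more than 3 cm (distance of nut_driver from where it was at the start of the episode above 0.03 m).
Of fitting_1, fitting_2, fitting_3, fitting_4 only 2 to 4 are there at a start; the rules pass over those that are not, and their reading is None.
At some moment in a run one of cover, cap may be knocked a few centimetres aside while the robot is not near it.
It also fails if it takes over 210 s, if anything falls off the work surface, if the arm or the gripper's body presses on something with over 40 N, if the wrist force passes 120 N, or if a joint passes its speed limit or range.

ROBOT

A 6-joint arm with a two-finger parallel gripper is mounted at the origin on a cart in front of the work surface, level with it; the furniture and walls round the work are solid. World frame = base frame: x ahead of the robot, y to its left, z up, the work surface at z = 0. Lengths are in m, angles in rad, forces in N, time in s.
With the tool pointing down it reaches from about 0.3 to 0.775 m from the base axis. Payload 14.6 kg.
Tool frame: the origin (TCP) lies midway between the tips of the shut fingers; the grasp point (between the pads) lies 19 mm behind it (ctrl.pinch_z is the distance from the TCP to the grasp point, in m); z points along the fingers, y is the line along which they close (so a half turn about z gives the same grasp; the last joint's range is limited). The gripper opens to 94 mm and grips with 3 to 60 N. Pads are 16 mm wide; open, the fingers measure 119 mm over their backs; the gripper's body (75 mm by 177 mm) begins 78 mm behind the grasp point.
Start: joints at [1.264, 0.3, 1.521, -0, 1.321, -0.067], TCP at [0.131, 0.534, 0.205] pointing down, gripper open.
Joint ranges: [-3.03, 3.03], [-0.79, 2.21], [0.23, 2.52], [-1.04, 4.18], [0, 3.07], [-2.55, 2.55]. Speed limits (rad/s): [2.22, 2.22, 2.57, 3.14, 3.14, 3.14].

INTERFACE

Orientations are given as [roll, pitch, yaw] about the fixed x, y, z axes, in that order (R = Rz(yaw) Ry(pitch) Rx(roll)).
In Python, from station import ctrl gives the robot as it stands.
- The arm moves only by the tool jog_arm, never from a script. Its argument "motion" is a list of rows, each a list of 7 numbers: the shift along the tool's x, y, z in m, then the turn, a rotation vector about the tool's x, y, z in rad, then the opening, from -1 (shut) to 1 (fully open). In form: [[tx, ty, tz, rx, ry, rz, gripper], ...]. A call has 1 to 5 rows; each row shifts and turns the commanded pose from where the row before left it, along the tool's axes as they then stand; what a row does not reach is not made up. A row lasts 1/10 s, in which the tool goes at most 50 mm and 8.59 degrees, less where a joint would pass 70% of its speed; a pose out of reach is approached as far as the arm can. A call is refused whole if a number of a shift passes 0.05 or a number of a turn 0.15, either way. A call with a gripper value outside its range is refused whole. The fingers move at their own pace and stop on an object; "squeeze" is the grip in N (left out, the last holds). Time passes only in rows, so rows that do not move let the fingers close. It gives the time, the measured TCP pose, the force, the opening and the grip force at its end, in the units of the state.
- ctrl.get_obs(): the state, without advancing time (a new reading comes with each control period).
- ctrl.camera(name): name is "scene" or "top" or "wrist"; returns the picture (420x560x3 uint8, red, green, blue); there is no depth.
- ctrl.camera_model(name): a dict with "intrinsics" (3x3 intrinsics, pixels), "rvec" (rotation vector, rad) and "tvec" (3), from world to camera coordinates, as OpenCV has them. Camera axes: x right, y down, z forward; pixel columns grow to the right and rows downward; lengths in m; the calibration is good to about 2 mm. A picture is of the moment at which its call begins: read the wrist's pose just before it. camera_model takes no time and is no camera call; for the wrist camera it gives the pose at the moment of the call.
- ctrl.hand_in(): hands the job in; it is judged then, once.
The state is a dict: "time_s": time; "qpos": joint angles; "joint_vel": joint speeds; "tau": joint torques, N m; "ee_pos": TCP position; "eef_rot": TCP orientation; "force": force on the tool from outside, world axes, zero at the start; "moment": the same for the moment, N m; "grip_width": finger opening in m; "grip_force": force on a finger pad.
Only numpy, scipy, OpenCV 4.12 (cv2) and the standard library are available. Lean on these libraries where they do the work, as an engineer would, in place of code of your own. Each camera call takes 0.05 s, during which the arm holds its last target. There are 200 camera calls.

## Working session

There is one attempt and no reset: what is moved stays moved. The work goes in short steps, Python scripts to look and compute and a tool call to move; the robot and the scene stay as the last step left them, time stands still between calls to the robot, and variables do not carry over. Pictures are saved under pics/ and viewed, at most 14 in all, crops included, and the job is handed in when it is done.

Besides the shell and the picture viewer there is one more tool, called after "Call:" in YAML: its name, and indented under it one key for each argument. jog_arm: Moves the arm, as the interface text tells. Its arguments: {"type":"object","properties":{"motion":{"type":"array"},"squeeze":{"type":"number"}},"required":["motion"]}

```bash
mkdir -p pics; ls; cat > h.py <<'E'
import numpy as np, cv2
from station import ctrl
def snap(n,f):
    im=ctrl.camera(n); cv2.imwrite(f'pics/{f}.png',im[:,:,::-1]); return im
def ray(n,uv,m=None):
    m=m or ctrl.camera_model(n); K=np.array(m['intrinsics'],float).reshape(3,3); R=cv2.Rodrigues(np.array(m['rvec'],float))[0]; t=np.array(m['tvec'],float).ravel()
    d=R.T@np.linalg.inv(K)@np.array([uv[0],uv[1],1.]); return -R.T@t, d
def pt(n,uv,z,m=None):
    c,d=ray(n,uv,m); return c+d*(z-c[2])/d[2]
def proj(n,p,m=None):
    m=m or ctrl.camera_model(n)
    return cv2.projectPoints(np.array(p,float).reshape(-1,1,3),np.array(m['rvec'],float),np.array(m['tvec'],float),np.array(m['intrinsics'],float).reshape(3,3),None)[0].reshape(-1,2)
E
python3 - <<'E'
from h import *
a=snap('top','top0');b=snap('scene','scene0')
print({k:np.round(v,3).tolist() for k,v in ctrl.get_obs().items()})
for n in('top','scene','wrist'): print(n,ray(n,(280,210))[0], ctrl.camera_model(n)['intrinsics'])
E
```

```text
pics
{'time_s': 0.1, 'qpos': [1.264, 0.3, 1.522, -0.0, 1.321, -0.067], 'joint_vel': [-0.0, -0.0, -0.001, 0.002, 0.0, -0.002], 'tau': [0.003, -53.263, -35.328, 0.071, 0.024, -0.0], 'ee_pos': [0.131, 0.534, 0.205], 'eef_rot': [-3.141, -0.0, 2.902], 'force': [0.516, 0.562, 0.108], 'moment': [-0.01, -0.034, 0.004], 'grip_force': 0.0, 'grip_width': 0.094}
top [ 0.06940681 -0.07215777  1.47585754] [[495.59614871   0.         292.42945753]
 [  0.         495.59614871 213.22733817]
 [  0.           0.           1.        ]]
scene [-0.18462822 -0.71516208  0.94933506] [[414.76925751   0.         283.42135811]
 [  0.         414.76925751 211.65067151]
 [  0.           0.           1.        ]]
wrist [0.05580133 0.55220823 0.38433795] [[318.92191261   0.         277.66885067]
 [  0.         318.92191261 207.90280953]
 [  0.           0.           1.        ]]
```

View pics/top0.png

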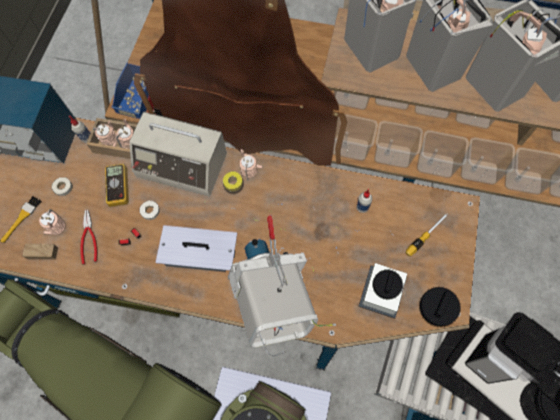

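View pics/scene0.png

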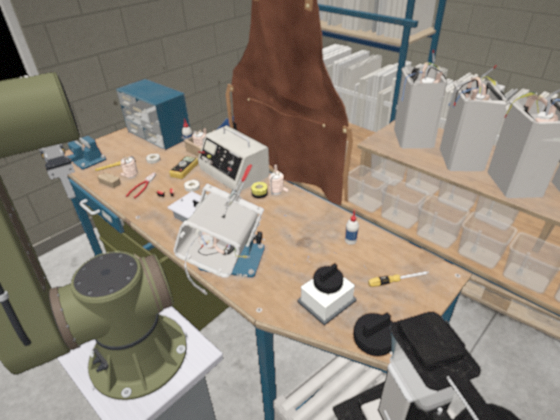

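```bash
python3 - <<'E'
from h import *
a=cv2.imread('pics/top0.png')
c1=cv2.resize(a[215:285,145:245],None,fx=4,fy=4,interpolation=cv2.INTER_CUBIC)
c2=cv2.resize(a[255:335,365:465],None,fx=4,fy=4,interpolation=cv2.INTER_CUBIC)
o=np.zeros((320,800,3),np.uint8);o[:280,:400]=c1;o[:,400:]=c2
cv2.imwrite('pics/c0.png',o)
for n,uv,z in [('handle',(195,245),.065),('cap',(388,284),.138),('bigcap',(440,307),.05),('oil',(365,200),.0),('nd',(427,233),.0),('tape',(149,210),.017),('tape2',(61,186),.017),('jig',(272,300),.2),('edge',(300,330),0),('far',(330,168),0),('toolred',(270,220),0.2)]: print(n,pt('top',uv,z).round(3))
print(proj('top',[[0.131,.534,.205],[0,0,0],[.4,0,0]]),proj('scene',[[0.131,.534,.205],[0,0,0],[.4,0,0]]))
E
```

```text
handle [0.463 0.318 0.065]
cap [ 0.449 -0.253  0.138]
bigcap [ 0.439 -0.421  0.05 ]
oil [ 0.748 -0.159  0.   ]
nd [ 0.678 -0.368  0.   ]
tape [0.558 0.509 0.017]
tape2 [0.577 0.816 0.017]
jig [0.325 0.043 0.2  ]
edge [ 0.296 -0.04   0.   ]
far [ 0.838 -0.026  0.   ]
toolred [0.54  0.099 0.2  ]
[[ 64.80313154 332.24044988]
 [262.65286928 434.59722723]
 [294.22377408 292.88823858]] [[ 68.62430341 189.53995954]
 [138.58324715 353.45062374]
 [250.11048182 270.04433547]]
```

View pics/c0.png

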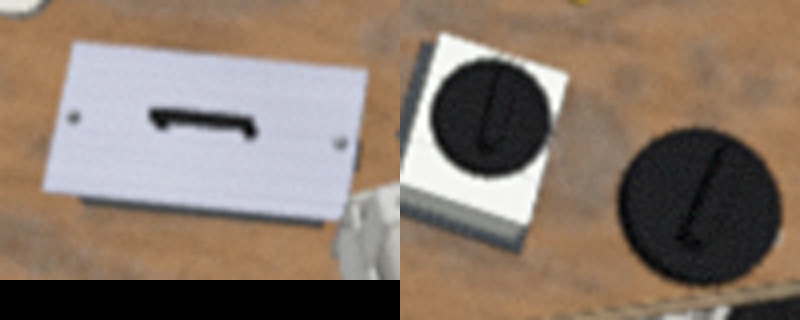

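```bash
python3 - <<'E'
from h import *
f=lambda x,y,z:pt('top',(145+x/4,215+y/4),z)
g=lambda x,y,z:pt('top',(365+(x-400)/4,255+y/4),z)
C=[f(*p,.04) for p in((75,42),(367,70),(347,220),(43,190))]
print('cover c',np.mean(C,0), [np.linalg.norm(C[i]-C[(i+1)%4]).round(3) for i in range(4)])
p,q=f(73,117,.049),f(340,143,.049); print('pins',p,q,np.linalg.norm(p-q),(p+q)/2, 'yaw of y axis',np.degrees(np.arctan2(*(p-q)[[1,0]])))
d=C[0]-C[1];e=C[3]-C[2];print(np.degrees([np.arctan2(d[1],d[0]),np.arctan2(e[1],e[0])]))
print('handle',f(152,112,.071),f(250,121,.071))
J=[g(*p,.068) for p in((441,33),(568,73),(528,222))]
print('jug',(J[0]+J[2])/2,np.linalg.norm(J[0]-J[1]),np.linalg.norm(J[1]-J[2]))
for d in (J[0]-J[1],J[1]-J[2]): print(np.degrees(np.arctan2(d[1],d[0])))
print('cap',g(491,117,.108),g(491+59,117,.108)-g(491-59,117,.108))
b=g(501,65,.138)-g(486,150,.138);print('bar',g(501,65,.138),g(486,150,.138),np.degrees(np.arctan2(b[1],b[0])))
E
```

```text
cover c [0.46438335 0.31728985 0.04      ] [np.float64(0.228), np.float64(0.119), np.float64(0.231), np.float64(0.119)]
pins [0.44936632 0.41745632 0.049     ] [0.47299686 0.21432849 0.049     ] 0.20449771521771032 [0.46118159 0.31589241 0.049     ] yaw of y axis 96.63558471696793
[96.63014259 96.65226863]
handle [0.45996642 0.35345823 0.071     ] [0.46891959 0.27996211 0.071     ]
jug [ 0.4602911  -0.25808232  0.068     ] 0.09568542318686997 0.11504669133742786
83.99371380919023
-6.690020059075946
cap [ 0.45651759 -0.25688276  0.108     ] [ 0.01786084 -0.08098187  0.        ]
bar [ 0.48606243 -0.25424634  0.138     ] [ 0.42448069 -0.25284586  0.138     ] -1.302780928317923
```

```bash
cat >> h.py <<'E'
def plan(wps, start=None, step=.035, rot=.13, g=1):
    """wps: (x,y,z,yawdeg); prints rows in calls of 5"""
    o=ctrl.get_obs(); p=np.array(o['ee_pos'],float); y=float(o['eef_rot'][2])
    print('t',round(float(o['time_s']),2),'from',p.round(4),np.degrees(y).round(1))
    if start is not None: p=np.array(start[:3],float); y=np.radians(start[3])
    for w in wps:
        q=np.array(w[:3],float); dy=(np.radians(w[3])-y+np.pi)%(2*np.pi)-np.pi
        st=w[4] if len(w)>4 else step
        n=max(1,int(np.ceil(max(np.linalg.norm(q-p)/st,abs(dy)/rot))))
        rows=[];
        for i in range(n):
            d=(q-p)/(n-i); a=dy/n
            X=np.array([np.cos(y),np.sin(y)]);Y=np.array([np.sin(y),-np.cos(y)])
            r=[round(float(v),3) for v in (d[:2]@X,d[:2]@Y,-d[2],0,0,-a)]
            p=p+np.r_[r[0]*X+r[1]*Y,-r[2]]; y=y-r[5]; rows.append([v+0 for v in r]+[g])
        print('->',w)
        for i in range(0,n,5): print(str(rows[i:i+5]).replace(' ',''))
E
python3 -c "
from h import *
plan([(.4635,.317,.26,96.6)])"
```

```text
t 0.1 from [0.1306 0.534  0.2049] 166.3
-> (0.4635, 0.317, 0.26, 96.6)
[[-0.031,-0.011,-0.005,0.0,0.0,0.101,1],[-0.032,-0.008,-0.005,0.0,0.0,0.101,1],[-0.033,-0.004,-0.005,0.0,0.0,0.101,1],[-0.033,-0.001,-0.004,0.0,0.0,0.101,1],[-0.033,0.002,-0.005,0.0,0.0,0.101,1]]
[[-0.033,0.006,-0.004,0.0,0.0,0.101,1],[-0.032,0.009,-0.005,0.0,0.0,0.101,1],[-0.031,0.012,-0.004,0.0,0.0,0.101,1],[-0.03,0.015,-0.005,0.0,0.0,0.101,1],[-0.028,0.018,-0.004,0.0,0.0,0.101,1]]
[[-0.026,0.02,-0.005,0.0,0.0,0.101,1],[-0.023,0.023,-0.004,0.0,0.0,0.101,1]]
```

Call:
jog_arm:
  motion:
    - [-0.031,-0.011,-0.005,0,0,0.101,1]
    - [-0.032,-0.008,-0.005,0,0,0.101,1]
    - [-0.033,-0.004,-0.005,0,0,0.101,1]
    - [-0.033,-0.001,-0.004,0,0,0.101,1]
    - [-0.033,0.002,-0.005,0,0,0.101,1]

```text
time_s: 0.6
ee_pos: [0.27, 0.4432, 0.2293]
eef_rot: [-3.141, 0.0, 2.393]
force: [0.3, 0.6, 0.5]
grip_width: 0.0936
grip_force: 0.0
```

Call:
jog_arm:
  motion:
    - [-0.033,0.006,-0.004,0,0,0.101,1]
    - [-0.032,0.009,-0.005,0,0,0.101,1]
    - [-0.031,0.012,-0.004,0,0,0.101,1]
    - [-0.03,0.015,-0.005,0,0,0.101,1]
    - [-0.028,0.018,-0.004,0,0,0.101,1]

```text
time_s: 1.1
ee_pos: [0.4101, 0.3524, 0.2515]
eef_rot: [-3.141, 0.0, 1.888]
force: [-1.2, -0.0, -0.1]
grip_width: 0.0941
grip_force: 0.0
```

Call:
jog_arm:
  motion:
    - [-0.026,0.02,-0.005,0,0,0.101,1]
    - [-0.023,0.023,-0.004,0,0,0.101,1]
    - [0,0,0,0,0,0,1]
    - [0,0,0,0,0,0,1]

```text
time_s: 1.5
ee_pos: [0.4637, 0.3173, 0.2599]
eef_rot: [-3.141, 0.0, 1.69]
force: [-0.5, 0.0, -0.2]
grip_width: 0.0941
grip_force: 0.0
```

```bash
python3 - <<'E'
from h import *
snap('wrist','w1'); m=ctrl.camera_model('wrist'); import json; json.dump({k:np.array(v).tolist() for k,v in m.items()},open('w1.json','w'))
print(ctrl.get_obs()['ee_pos'],ctrl.get_obs()['eef_rot'])
from math import *
a=radians(6.6);R=lambda x,y,z:[.4635+x*cos(a)-y*sin(a),.317+x*sin(a)+y*cos(a),z]
print(proj('wrist',[R(0,.04,.071),R(0,-.04,.071),R(0,.103,.049),R(0,-.103,.049)]).round(1))
E
```

```text
[0.46321152 0.31778949 0.26002025] [-3.14075023e+00  1.72663321e-04  1.69104348e+00]
[[278.1 154.6]
 [277.7 221.3]
 [278.4  97.9]
 [277.4 261.4]]
```

View pics/w1.png

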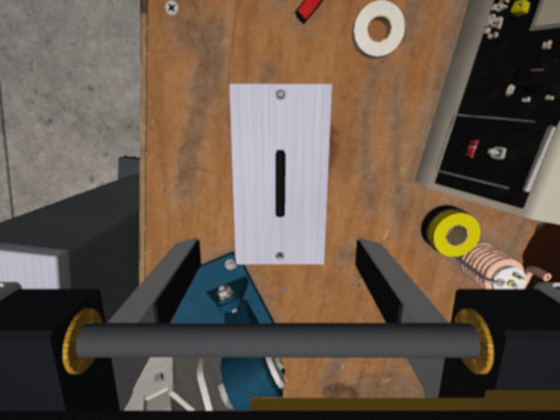

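```bash
python3 - <<'E'
from h import *
import json; m=json.load(open('w1.json'))
p,q=pt('w',(280.5,94.5),.049,m),pt('w',(279.8,256.2),.049,m);a,b=pt('w',(280.5,150),.071,m),pt('w',(280.5,216),.071,m)
print(p,q,(p+q)/2,np.linalg.norm(p-q),np.degrees(np.arctan2(*(p-q)[[1,0]]))); print(a,b,(a+b)/2,np.linalg.norm(a-b),np.degrees(np.arctan2(*(a-b)[[1,0]])))
C=[pt('w',u,.04,m) for u in((230,84),(331,84.5),(325,264),(236,265))];print(np.mean(C,0))
print(pt('w',(230,262),.0,m),pt('w',(285,380),.0,m))
h=(a+b)/2; plan([(h[0],h[1],.1,96.7),(h[0],h[1],.048,96.7)])
E
```

```text
[0.45365247 0.42331496 0.049     ] [0.47761567 0.22248084 0.049     ] [0.46563407 0.3228979  0.049     ] 0.20225869374120878 96.8042719930563
[0.46103472 0.36228728 0.071     ] [0.4707055  0.28427693 0.071     ] [0.46587011 0.3232821  0.071     ] 0.07860749551771933 97.06678397244305
[0.46641543 0.32087951 0.04      ]
[4.07678369e-01 1.82623761e-01 5.55111512e-17] [ 0.51669348 -0.02063346  0.        ]
t 1.55 from [0.4632 0.3178 0.26  ] 96.9
-> (np.float64(0.46587010994754163), np.float64(0.32328210343664265), 0.1, 96.7)
[[0.001,0.001,0.032,0.0,0.0,0.001,1],[0.001,0.001,0.032,0.0,0.0,0.001,1],[0.001,0.0,0.032,0.0,0.0,0.001,1],[0.001,0.001,0.032,0.0,0.0,0.001,1],[0.001,0.0,0.032,0.0,0.0,0.001,1]]
-> (np.float64(0.46587010994754163), np.float64(0.32328210343664265), 0.048, 96.7)
[[0.0,0.0,0.026,0.0,0.0,-0.001,1],[0.0,0.0,0.026,0.0,0.0,-0.001,1]]
```

Call:
jog_arm:
  motion:
    - [0.001,0.001,0.032,0,0,0,1]
    - [0.001,0.001,0.032,0,0,0,1]
    - [0.001,0,0.032,0,0,0,1]
    - [0.001,0,0.032,0,0,0,0.2]
    - [0.001,0,0.032,0,0,0,0]

```text
time_s: 2.05
ee_pos: [0.4639, 0.3236, 0.0992]
eef_rot: [-3.141, -0.0, 1.692]
force: [-0.2, -0.3, -0.2]
grip_width: 0.0816
grip_force: 0.0
```

Call:
jog_arm:
  motion:
    - [0,0,0.026,0,0,0,0]
    - [0,0,0.026,0,0,0,0]
    - [0,0,0,0,0,0,0]

```text
time_s: 2.35
ee_pos: [0.4626, 0.3226, 0.0454]
eef_rot: [-3.136, 0.002, 1.692]
force: [-0.7, -0.5, 0.0]
grip_width: 0.0574
grip_force: 0.0
```

Call:
jog_arm:
  motion:
    - [0,0,0,0,0,0,-1]
    - [0,0,0,0,0,0,-1]
    - [0,0,0,0,0,0,-1]
    - [0,0,0,0,0,0,-1]
    - [0,0,0,0,0,0,-1]
  squeeze: 40

```text
time_s: 2.85
ee_pos: [0.4653, 0.3229, 0.049]
eef_rot: [3.141, -0.0, 1.69]
force: [0.4, 0.4, 0.3]
grip_width: 0.0175
grip_force: 0.0
```

Call:
jog_arm:
  motion:
    - [0,0,0,0,0,0,-1]
    - [0,0,0,0,0,0,-1]
    - [0,0,0,0,0,0,-1]
    - [0,0,0,0,0,0,-1]

```text
time_s: 3.25
ee_pos: [0.4653, 0.3228, 0.0488]
eef_rot: [3.141, -0.0, 1.69]
force: [-1.7, -1.2, 5.0]
grip_width: 0.0116
grip_force: 40.0
```

```bash
python3 - <<'E'
from h import *
o=ctrl.get_obs();print(o['ee_pos'],o['eef_rot'],o['qpos'],o['force'],o['grip_width'],o['grip_force'])
p=o['ee_pos']
plan([(p[0],p[1],.16,97),(.60,.28,.2,92),(.66,.04,.2,90),(.66,.04,.06,90,.03)],g=-1)
E
```

```text
[0.46525373 0.32284262 0.0487628 ] [ 3.14119831e+00 -1.11326934e-04  1.68982604e+00] [ 5.41977724e-01  5.10450302e-01  1.61913960e+00 -7.11830880e-05
  1.01159746e+00  4.22985788e-01] [-1.7234929  -1.24505339  4.96305457] 0.011574361955297416 40.001288652420044
t 3.25 from [0.4653 0.3228 0.0488] 96.8
-> (np.float64(0.4652537269834474), np.float64(0.3228426187322009), 0.16, 97)
[[0.0,0.0,-0.028,0.0,0.0,-0.001,-1],[0.0,0.0,-0.028,0.0,0.0,-0.001,-1],[0.0,0.0,-0.028,0.0,0.0,-0.001,-1],[0.0,0.0,-0.027,0.0,0.0,-0.001,-1]]
-> (0.6, 0.28, 0.2, 92)
[[-0.012,0.026,-0.008,0.0,0.0,0.018,-1],[-0.011,0.026,-0.008,0.0,0.0,0.018,-1],[-0.011,0.026,-0.008,0.0,0.0,0.018,-1],[-0.01,0.026,-0.008,0.0,0.0,0.018,-1],[-0.01,0.026,-0.008,0.0,0.0,0.018,-1]]
-> (0.66, 0.04, 0.2, 90)
[[-0.03,0.007,0.0,0.0,0.0,0.004,-1],[-0.03,0.007,0.0,0.0,0.0,0.004,-1],[-0.03,0.007,0.0,0.0,0.0,0.004,-1],[-0.03,0.007,0.0,0.0,0.0,0.004,-1],[-0.03,0.007,0.0,0.0,0.0,0.004,-1]]
[[-0.031,0.007,0.0,0.0,0.0,0.004,-1],[-0.03,0.007,0.0,0.0,0.0,0.004,-1],[-0.03,0.007,0.0,0.0,0.0,0.004,-1]]
-> (0.66, 0.04, 0.06, 90, 0.03)
[[0.0,0.0,0.028,0.0,0.0,0.0,-1],[0.0,0.0,0.028,0.0,0.0,0.0,-1],[0.0,0.0,0.028,0.0,0.0,0.0,-1],[0.0,0.0,0.028,0.0,0.0,0.0,-1],[0.0,0.0,0.028,0.0,0.0,0.0,-1]]
```

Call:
jog_arm:
  motion:
    - [0,0,-0.02,0,0,0,-1]
    - [0,0,-0.03,0,0,0,-1]
    - [0,0,-0.03,0,0,0,-1]
    - [0,0,-0.03,0,0,0,-1]
    - [0,0,0,0,0,0,-1]

```text
time_s: 3.75
ee_pos: [0.4662, 0.3235, 0.1619]
eef_rot: [3.137, -0.002, 1.69]
force: [0.1, -0.6, -3.5]
grip_width: 0.0118
grip_force: 40.0
```

Call:
jog_arm:
  motion:
    - [-0.012,0.026,-0.008,0,0,0.018,-1]
    - [-0.011,0.026,-0.008,0,0,0.018,-1]
    - [-0.011,0.026,-0.008,0,0,0.018,-1]
    - [-0.01,0.026,-0.008,0,0,0.018,-1]
    - [-0.01,0.026,-0.008,0,0,0.018,-1]

```text
time_s: 4.25
ee_pos: [0.5998, 0.2792, 0.1965]
eef_rot: [-3.139, 0.001, 1.599]
force: [0.2, 0.3, -2.4]
grip_width: 0.0118
grip_force: 40.0
```

Call:
jog_arm:
  motion:
    - [-0.03,0.007,0,0,0,0.004,-1]
    - [-0.03,0.007,0,0,0,0.004,-1]
    - [-0.03,0.007,0,0,0,0.004,-1]
    - [-0.03,0.007,0,0,0,0.004,-1]

```text
time_s: 4.65
ee_pos: [0.6297, 0.1592, 0.1961]
eef_rot: [-3.139, 0.0, 1.584]
force: [0.8, 0.5, -2.2]
grip_width: 0.0115
grip_force: 40.0
```

Call:
jog_arm:
  motion:
    - [-0.03,0.007,0,0,0,0.004,-1]
    - [-0.03,0.007,0,0,0,0.004,-1]
    - [-0.03,0.007,0,0,0,0.004,-1]
    - [-0.03,0.007,0,0,0,0.004,-1]
    - [0,0,0,0,0,0,-1]

```text
time_s: 5.15
ee_pos: [0.6588, 0.0371, 0.196]
eef_rot: [-3.139, 0.001, 1.564]
force: [0.6, 0.3, -3.4]
grip_width: 0.0114
grip_force: 40.0
```

```bash
python3 - <<'E'
from h import *
o=ctrl.get_obs();print(o['ee_pos'],o['eef_rot'],o['force'],o['moment'],o['grip_width'],o['grip_force'])
a=snap('top','t2');b=snap('scene','s2')
o=np.zeros((480,800,3),np.uint8);o[:,:400]=cv2.resize(a[150:330,200:350,::-1],(400,480));o[:300,400:]=cv2.resize(b[:,:,::-1],(400,300))
cv2.imwrite('pics/c2.png',o)
E
```

```text
[0.65881949 0.0371291  0.1960195 ] [-3.13880290e+00  6.29045220e-04  1.56409461e+00] [ 0.60344734  0.3121475  -3.44272417] [-0.05967616  0.14471662 -0.06466604] 0.011446423121446258 39.99842941761017
```

View pics/c2.png

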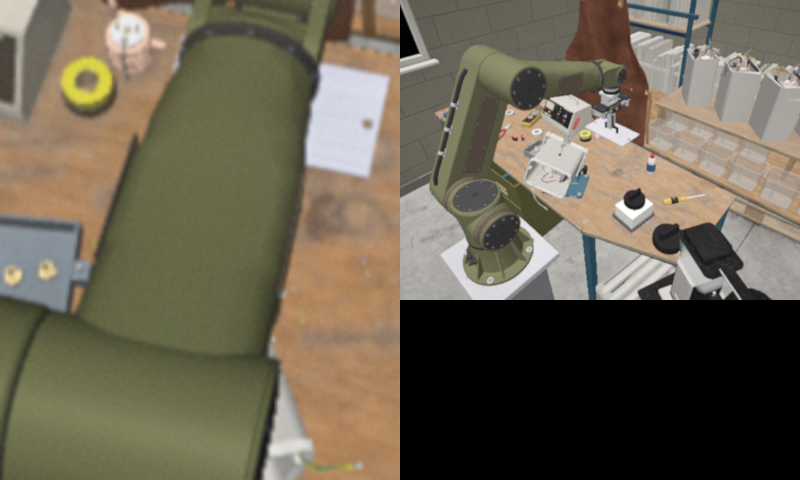

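Call:
jog_arm:
  motion:
    - [0,0,0.035,0,0,0,-1]
    - [0,0,0.035,0,0,0,-1]
    - [0,0,0.035,0,0,0,-1]
    - [0,0,0.03,0,0,0,-1]
    - [0,0,0.02,0,0,0,-1]

```text
time_s: 5.75
ee_pos: [0.6572, 0.0421, 0.04]
eef_rot: [-3.138, -0.0, 1.569]
force: [0.3, -0.5, -2.5]
grip_width: 0.0115
grip_force: 40.0
```

Call:
jog_arm:
  motion:
    - [0,0,0.014,0,0,0,-1]
    - [0,0,0.008,0,0,0,-1]
    - [0,0,0.004,0,0,0,-1]
    - [0,0,0.001,0,0,0,-1]
    - [0,0,0,0,0,0,-1]

```text
time_s: 6.25
ee_pos: [0.6592, 0.0407, 0.0172]
eef_rot: [3.14, -0.0, 1.568]
force: [0.1, 0.0, -2.5]
grip_width: 0.0116
grip_force: 40.0
```

Call:
jog_arm:
  motion:
    - [0,0,0.002,0,0,0,-1]
    - [0,0,0.002,0,0,0,-1]
    - [0,0,0,0,0,0,-1]

```text
time_s: 6.55
ee_pos: [0.659, 0.0406, 0.0128]
eef_rot: [3.141, 0.0, 1.568]
force: [-0.8, 0.7, -0.6]
grip_width: 0.0117
grip_force: 40.0
```

Call:
jog_arm:
  motion:
    - [0,0,0,0,0,0,0]
    - [0,0,0,0,0,0,0.2]
    - [0,0,0,0,0,0,0.2]
    - [0,0,-0.01,0,0,0,0.2]
    - [0,0,-0.03,0,0,0,0.3]

```text
time_s: 7.05
ee_pos: [0.6574, 0.0406, 0.0508]
eef_rot: [-3.137, 0.0, 1.568]
force: [0.5, 0.1, -0.0]
grip_width: 0.0482
grip_force: 0.0
```

Call:
jog_arm:
  motion:
    - [0,0,-0.035,0,0,0,0.3]
    - [0,0,-0.035,0,0,0,0.5]
    - [0,0,-0.035,0,0,0,1]
    - [0,0,-0.035,0,0,0,1]
    - [0,0,0,0,0,0,1]

```text
time_s: 7.55
ee_pos: [0.6604, 0.0407, 0.199]
eef_rot: [3.133, -0.0, 1.568]
force: [-0.6, -0.1, -0.1]
grip_width: 0.088
grip_force: 0.0
```

```bash
python3 - <<'E'
from h import *
snap('wrist','w3');
import json;m=ctrl.camera_model('wrist');json.dump({k:np.array(v).tolist() for k,v in m.items()},open('w3.json','w'))
# look pose for jug: camera offset +x tool .077. 
plan([(.60,-.10,.26,50),(.455,-.255,.28,-6.3)])
E
```

```text
t 7.6 from [0.6596 0.0407 0.1958] 89.8
-> (0.6, -0.1, 0.26, 50)
[[-0.023,-0.01,-0.011,0.0,0.0,0.116,1],[-0.025,-0.007,-0.011,0.0,0.0,0.116,1],[-0.025,-0.004,-0.011,0.0,0.0,0.116,1],[-0.025,-0.001,-0.01,0.0,0.0,0.116,1],[-0.026,0.002,-0.011,0.0,0.0,0.116,1]]
[[-0.025,0.004,-0.01,0.0,0.0,0.116,1]]
-> (0.455, -0.255, 0.28, -6.3)
[[-0.026,-0.001,-0.003,0.0,0.0,0.123,1],[-0.027,0.002,-0.002,0.0,0.0,0.123,1],[-0.026,0.005,-0.003,0.0,0.0,0.123,1],[-0.025,0.008,-0.002,0.0,0.0,0.123,1],[-0.024,0.011,-0.003,0.0,0.0,0.123,1]]
[[-0.023,0.014,-0.002,0.0,0.0,0.123,1],[-0.02,0.017,-0.003,0.0,0.0,0.123,1],[-0.019,0.019,-0.002,0.0,0.0,0.123,1]]
```

Call:
jog_arm:
  motion:
    - [-0.023,-0.01,-0.011,0,0,0.116,1]
    - [-0.025,-0.007,-0.011,0,0,0.116,1]
    - [-0.025,-0.004,-0.011,0,0,0.116,1]
    - [-0.025,-0.001,-0.01,0,0,0.116,1]
    - [-0.026,0.002,-0.011,0,0,0.116,1]

```text
time_s: 8.1
ee_pos: [0.6087, -0.0777, 0.2457]
eef_rot: [-3.14, 0.001, 0.983]
force: [0.5, -0.2, -0.0]
grip_width: 0.0935
grip_force: 0.0
```

Call:
jog_arm:
  motion:
    - [-0.025,0.004,-0.01,0,0,0.116,1]
    - [-0.026,-0.001,-0.003,0,0,0.123,1]
    - [-0.027,0.002,-0.002,0,0,0.123,1]
    - [-0.026,0.005,-0.003,0,0,0.123,1]
    - [-0.025,0.008,-0.002,0,0,0.123,1]

```text
time_s: 8.6
ee_pos: [0.526, -0.178, 0.2657]
eef_rot: [-3.141, 0.001, 0.375]
force: [0.8, -0.7, -0.1]
grip_width: 0.0942
grip_force: 0.0
```

Call:
jog_arm:
  motion:
    - [-0.024,0.011,-0.003,0,0,0.123,1]
    - [-0.023,0.014,-0.002,0,0,0.123,1]
    - [-0.02,0.017,-0.003,0,0,0.123,1]
    - [-0.019,0.019,-0.002,0,0,0.123,1]
    - [0,0,0,0,0,0,1]

```text
time_s: 9.1
ee_pos: [0.4522, -0.2562, 0.2761]
eef_rot: [-3.142, 0.001, -0.118]
force: [0.2, 0.4, 0.5]
grip_width: 0.0937
grip_force: 0.0
```

```bash
cat >> h.py <<'E'
def wsnap(f):
    import json
    m=ctrl.camera_model('wrist'); im=snap('wrist',f); json.dump({k:np.array(v).tolist() for k,v in m.items()},open(f+'.json','w')); return im
def mod(f):
    import json; return json.load(open(f+'.json'))
E
python3 - <<'E'
from h import *
wsnap('w4'); o=ctrl.get_obs(); print(o['ee_pos'],np.degrees(o['eef_rot'][2]))
E
```

```text
[ 0.45311949 -0.2552055   0.27596677] -6.495403306097518
```

View pics/w4.png

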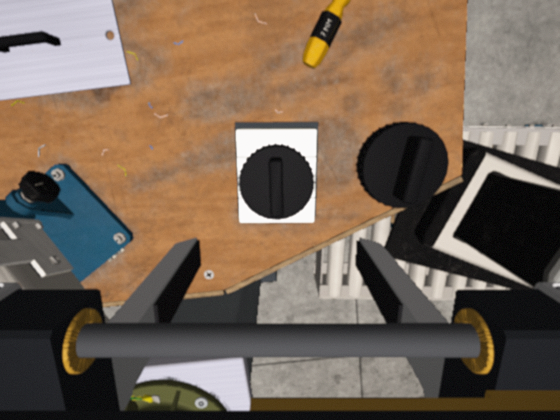

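```bash
python3 - <<'E'
from h import *
m=mod('w4');im=cv2.imread('pics/w4.png')
g=cv2.cvtColor(im,cv2.COLOR_BGR2GRAY)[100:240,215:340]
w=(g>180).astype(np.uint8); n,l,s,c=cv2.connectedComponentsWithStats(w); i=1+np.argmax(s[1:,4]); 
cn=cv2.findContours((l==i).astype(np.uint8),0,2)[0][0]; r=cv2.minAreaRect(cn); B=cv2.boxPoints(r)+[215,100]; print(B)
P=np.array([pt('w',u,.068,m) for u in B]); print('jug',P.mean(0)); 
for k in range(4): d=P[(k+1)%4]-P[k]; print(np.linalg.norm(d).round(4),np.degrees(np.arctan2(d[1],d[0])).round(2))
hull=cv2.convexHull(cn); 
mask=cv2.fillPoly(np.zeros_like(g),[hull],1)
dk=((g<70)&(mask>0)).astype(np.uint8); cc=max(cv2.findContours(dk,0,2)[0],key=cv2.contourArea); (x,y),rad=cv2.minEnclosingCircle(cc); print(x+215,y+100,rad,'cap',pt('w',(x+215,y+100),.108,m), rad*2*(m['tvec'] and np.linalg.norm(pt('w',(x+215,y+100),.108,m)-pt('w',(x+216,y+100),.108,m))))
cv2.imwrite('pics/c4.png',cv2.resize(im[135:230,225:330],None,fx=5,fy=5,interpolation=cv2.INTER_CUBIC))
E
```

```text
[[236. 129.]
 [316. 129.]
 [316. 180.]
 [236. 180.]]
jug [ 0.48875525 -0.25837971  0.068     ]
0.0944 -96.73
0.0609 175.09
0.0984 83.28
0.061 -8.71
276.5 175.5 35.78417205810547 cap [ 0.4706593  -0.25702674  0.108     ] 0.07864907786103353
```

View pics/c4.png

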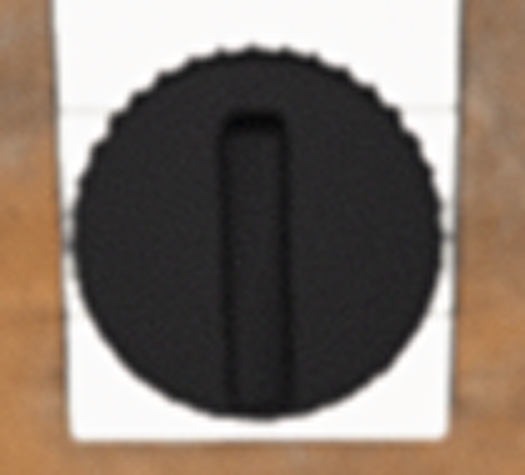

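```bash
python3 - <<'E'
from h import *
m=mod('w4'); f=lambda x,y,z: pt('w',(225+x/5,135+y/5),z,m)
a,b=f(253.5,113,.138),f(262,407,.138); d=a-b; print('bar',a,b,(a+b)/2,np.linalg.norm(d),np.degrees(np.arctan2(d[1],d[0])))
print('disc',(f(75,233,.108)+f(442,233,.108))/2,np.linalg.norm(f(75,233,.108)-f(442,233,.108)), f(258,47,.108),f(258,418,.108))
J=[pt('w',u,.068,m) for u in((236,129),(317,128.5),(315,222.5),(239.5,222.7))];print('jug',np.mean(J,0))
for k in range(4): e=J[(k+1)%4]-J[k]; print(np.linalg.norm(e).round(4),np.degrees(np.arctan2(e[1],e[0])).round(2))
c=ray('w',(0,0),m)[0];print(c)
for x,y in((.457,-.2565),): print(proj('w',[[x,y,.138],[x,y,.108]],m))
E
```

```text
bar [ 0.49349833 -0.25908783  0.138     ] [ 0.4329548  -0.25362265  0.138     ] [ 0.46322657 -0.25635524  0.138     ] 0.060789704204132634 -5.1580223029144365
disc [ 0.46388358 -0.25643765  0.108     ] 0.08107690838197132 [ 0.50401673 -0.26110399  0.108     ] [ 0.42141434 -0.25128162  0.108     ]
jug [ 0.4614419  -0.25621112  0.068     ]
0.0955 -96.39
0.1164 173.89
0.0963 83.45
0.1161 -6.51
[ 0.52863823 -0.26555014  0.45537276]
[[277.43341754 193.6654792 ]
 [277.48261374 187.66523752]]
```

```bash
python3 - <<'E'
from h import *
plan([(.4627,-.2563,.16,-5.9),(.4627,-.2563,.112,-5.9,.02)],g=0)
E
```

```text
t 9.15 from [ 0.4531 -0.2552  0.276 ] -6.5
-> (0.4627, -0.2563, 0.16, -5.9)
[[0.002,0.0,0.029,0.0,0.0,-0.003,0],[0.003,0.0,0.029,0.0,0.0,-0.003,0],[0.002,0.0,0.029,0.0,0.0,-0.003,0],[0.003,0.0,0.029,0.0,0.0,-0.003,0]]
-> (0.4627, -0.2563, 0.112, -5.9, 0.02)
[[0.0,0.0,0.016,0.0,0.0,0.001,0],[0.0,0.0,0.016,0.0,0.0,0.001,0],[0.0,0.0,0.016,0.0,0.0,0.001,0]]
```

Call:
jog_arm:
  motion:
    - [0.002,0,0.029,0,0,-0.003,0]
    - [0.003,0,0.029,0,0,-0.003,0]
    - [0.002,0,0.029,0,0,-0.003,0]
    - [0.003,0,0.029,0,0,0,0]
    - [0,0,0,0,0,0,0]

```text
time_s: 9.65
ee_pos: [0.4629, -0.254, 0.1566]
eef_rot: [-3.138, 0.006, -0.1]
force: [0.2, -0.1, 0.5]
grip_width: 0.0575
grip_force: 0.0
```

Call:
jog_arm:
  motion:
    - [0,0,0.016,0,0,0,0]
    - [0,0,0.016,0,0,0,0]
    - [0,0,0.015,0,0,0,0]
    - [0,0,0,0,0,0,0]
    - [0,0,0,0,0,0,0]

```text
time_s: 10.15
ee_pos: [0.4644, -0.2557, 0.1147]
eef_rot: [3.141, -0.001, -0.102]
force: [0.3, -0.6, 0.2]
grip_width: 0.0467
grip_force: 0.0
```

Call:
jog_arm:
  motion:
    - [-0.001,0,0.002,0,0,0,-1]
    - [0,0,0,0,0,0,-1]
    - [0,0,0,0,0,0,-1]
    - [0,0,0,0,0,0,-1]
    - [0,0,0,0,0,0,-1]
  squeeze: 60

```text
time_s: 10.65
ee_pos: [0.4629, -0.2557, 0.1116]
eef_rot: [3.141, -0.0, -0.103]
force: [-0.6, -0.3, 1.6]
grip_width: 0.0135
grip_force: 60.0
```

Call:
jog_arm:
  motion:
    - [0,0,0,0,0,0,-1]
    - [0,0,0,0,0,0,-1]
    - [0,0,0,0,0,0,-1]

```text
time_s: 10.95
ee_pos: [0.4629, -0.2557, 0.1117]
eef_rot: [3.141, -0.0, -0.103]
force: [-0.9, 0.4, 2.7]
grip_width: 0.0136
grip_force: 60.0
```

Call:
jog_arm:
  motion:
    - [0,0,0.003,0,0,0,-1]
    - [0,0,0.002,0,0,0,-1]
    - [0,0,0.002,0,0,0,-1]
    - [0,0,0,0,0,0,-1]
    - [0,0,0,0,0,0,-1]

```text
time_s: 11.45
ee_pos: [0.463, -0.2557, 0.1054]
eef_rot: [3.141, -0.001, -0.103]
force: [-4.6, 2.7, 13.2]
grip_width: 0.0135
grip_force: 60.0
```

Call:
jog_arm:
  motion:
    - [0,0,0.0015,0,0,0,-1]
    - [0,0,0,0,0,0,-1]
    - [0,0,0,0,0,0,-1]

```text
time_s: 11.75
ee_pos: [0.463, -0.2557, 0.1041]
eef_rot: [3.141, -0.001, -0.103]
force: [-4.9, 3.0, 16.0]
grip_width: 0.0136
grip_force: 60.0
```

Call:
jog_arm:
  motion:
    - [0,0,0,0,0,-0.08,-1]
    - [0,0,0,0,0,-0.08,-1]
    - [0,0,0,0,0,-0.08,-1]
    - [0,0,0,0,0,0,-1]

```text
time_s: 12.15
ee_pos: [0.4637, -0.2562, 0.1045]
eef_rot: [3.14, -0.003, 0.139]
force: [-0.7, 1.5, 15.4]
grip_width: 0.0137
grip_force: 60.0
```

Turning well; continue to about 55°.

Call:
jog_arm:
  motion:
    - [0,0,0,0,0,-0.1,-1]
    - [0,0,0,0,0,-0.1,-1]
    - [0,0,0,0,0,-0.1,-1]
    - [0,0,0,0,0,-0.1,-1]
    - [0,0,0,0,0,0,-1]

```text
time_s: 12.65
ee_pos: [0.4637, -0.256, 0.1044]
eef_rot: [3.139, -0.002, 0.54]
force: [-1.0, 2.1, 16.2]
grip_width: 0.0136
grip_force: 60.0
```

Call:
jog_arm:
  motion:
    - [0,0,0,0,0,-0.1,-1]
    - [0,0,0,0,0,-0.1,-1]
    - [0,0,0,0,0,-0.1,-1]
    - [0,0,0,0,0,0,-1]

```text
time_s: 13.05
ee_pos: [0.4637, -0.2561, 0.1045]
eef_rot: [3.139, -0.001, 0.84]
force: [-1.8, 2.1, 14.5]
grip_width: 0.0139
grip_force: 60.0
```

Call:
jog_arm:
  motion:
    - [0,0,-0.01,0,0,0,-1]
    - [0,0,-0.015,0,0,0,-1]
    - [0,0,-0.02,0,0,0,-1]
    - [0,0,0,0,0,0,-1]

```text
time_s: 13.45
ee_pos: [0.4636, -0.2561, 0.1498]
eef_rot: [3.138, -0.001, 0.837]
force: [-0.6, -0.5, -0.8]
grip_width: 0.0133
grip_force: 60.0
```

Call:
jog_arm:
  motion:
    - [0,0,-0.02,0,0,0,-1]
    - [0,0,-0.03,0,0,0,-1]
    - [0,0,-0.02,0,0,0,-1]
    - [0,0,0,0,0,0,-1]

```text
time_s: 13.85
ee_pos: [0.4634, -0.2561, 0.2192]
eef_rot: [3.138, -0.001, 0.837]
force: [-0.0, 0.5, -1.0]
grip_width: 0.0132
grip_force: 60.0
```

```bash
python3 - <<'E'
from h import *
o=ctrl.get_obs();print(o['ee_pos'],np.degrees(o['eef_rot'][2]),o['force'],o['grip_width'])
plan([(.62,-.17,.2,48),(.62,-.17,.06,48)],g=-1)
b=snap('scene','s5');a=snap('top','t5')
o=np.zeros((300,800,3),np.uint8);o[:,:400]=cv2.resize(a[180:330,280:480,::-1],(400,300));o[:,400:]=cv2.resize(b[:,:,::-1],(400,300));cv2.imwrite('pics/c5.png',o)
E
```

```text
[ 0.46344686 -0.2560638   0.21918952] 47.94260649903783 [-0.02914512  0.48791503 -0.99884973] 0.01319670238489394
t 13.85 from [ 0.4634 -0.2561  0.2192] 47.9
-> (0.62, -0.17, 0.2, 48)
[[0.028,0.01,0.003,0.0,0.0,0.0,-1],[0.028,0.01,0.003,0.0,0.0,0.0,-1],[0.028,0.01,0.003,0.0,0.0,0.0,-1],[0.028,0.01,0.003,0.0,0.0,0.0,-1],[0.028,0.009,0.004,0.0,0.0,0.0,-1]]
[[0.029,0.01,0.003,0.0,0.0,0.0,-1]]
-> (0.62, -0.17, 0.06, 48)
[[0.0,0.0,0.028,0.0,0.0,0.0,-1],[0.0,0.0,0.028,0.0,0.0,0.0,-1],[0.0,0.0,0.028,0.0,0.0,0.0,-1],[0.0,0.0,0.028,0.0,0.0,0.0,-1],[0.0,0.0,0.028,0.0,0.0,0.0,-1]]
```

View pics/c5.png

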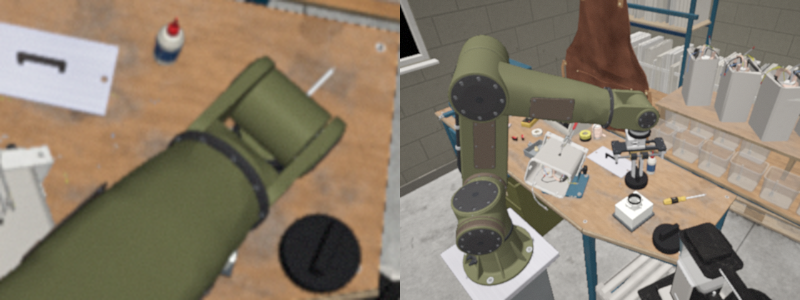

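Call:
jog_arm:
  motion:
    - [0.028,0.01,0.003,0,0,0,-1]
    - [0.028,0.01,0.003,0,0,0,-1]
    - [0.028,0.01,0.003,0,0,0,-1]
    - [0.028,0.01,0.003,0,0,0,-1]
    - [0.028,0.01,0.004,0,0,0,-1]

```text
time_s: 14.45
ee_pos: [0.5942, -0.1843, 0.1993]
eef_rot: [-3.139, 0.001, 0.837]
force: [0.6, -0.5, -1.2]
grip_width: 0.0134
grip_force: 60.0
```

Call:
jog_arm:
  motion:
    - [0.028,0.009,0.003,0,0,0,-1]
    - [0,0,0.03,0,0,0,-1]
    - [0,0,0.03,0,0,0,-1]
    - [0,0,0.03,0,0,0,-1]
    - [0,0,0.03,0,0,0,-1]

```text
time_s: 14.95
ee_pos: [0.618, -0.17, 0.0752]
eef_rot: [-3.139, 0.001, 0.837]
force: [0.5, -0.1, -1.0]
grip_width: 0.0136
grip_force: 60.0
```

Call:
jog_arm:
  motion:
    - [0,0,0.02,0,0,0,-1]
    - [0,0,0.012,0,0,0,-1]
    - [0,0,0.01,0,0,0,-1]
    - [0,0,0.003,0,0,0,-1]
    - [0,0,0,0,0,0,-1]

```text
time_s: 15.45
ee_pos: [0.6192, -0.1704, 0.0339]
eef_rot: [3.142, -0.0, 0.837]
force: [-0.3, -0.7, 0.2]
grip_width: 0.0135
grip_force: 60.0
```

Call:
jog_arm:
  motion:
    - [0,0,0.002,0,0,0,-1]
    - [0,0,0.001,0,0,0,-1]
    - [0,0,0,0,0,0,-1]

```text
time_s: 15.75
ee_pos: [0.6193, -0.1705, 0.0313]
eef_rot: [3.141, -0.0, 0.837]
force: [0.2, -0.7, 0.1]
grip_width: 0.0135
grip_force: 60.0
```

Call:
jog_arm:
  motion:
    - [0,0,0,0,0,0,0]
    - [0,0,0,0,0,0,0.2]
    - [0,0,0,0,0,0,0.2]
    - [0,0,-0.02,0,0,0,0.2]
    - [0,0,-0.04,0,0,0,0.3]

```text
time_s: 16.25
ee_pos: [0.6177, -0.17, 0.0888]
eef_rot: [-3.137, 0.002, 0.837]
force: [-0.3, -1.0, 0.1]
grip_width: 0.0501
grip_force: 0.0
```

Call:
jog_arm:
  motion:
    - [0,0,-0.04,0,0,0,0.3]
    - [0,0,-0.04,0,0,0,0.3]
    - [0,0,-0.04,0,0,0,0.3]
    - [0,0,-0.02,0,0,0,0.3]

```text
time_s: 16.65
ee_pos: [0.6197, -0.1706, 0.2352]
eef_rot: [3.137, -0.002, 0.837]
force: [0.1, 0.2, 0.4]
grip_width: 0.0612
grip_force: 0.0
```

```bash
python3 - <<'E'
from h import *
# to box via behind the jig, look pose
plan([(.62,.10,.25,90),(.5,.30,.25,96.8)],step=.045)
E
```

```text
t 16.65 from [ 0.6197 -0.1706  0.2352] 47.9
-> (0.62, 0.1, 0.25, 90)
[[0.029,-0.026,-0.002,0.0,0.0,-0.105,1],[0.031,-0.023,-0.002,0.0,0.0,-0.105,1],[0.033,-0.019,-0.002,0.0,0.0,-0.105,1],[0.035,-0.016,-0.002,0.0,0.0,-0.105,1],[0.037,-0.012,-0.002,0.0,0.0,-0.105,1]]
[[0.038,-0.008,-0.002,0.0,0.0,-0.105,1],[0.039,-0.003,-0.003,0.0,0.0,-0.105,1]]
-> (0.5, 0.3, 0.25, 96.8)
[[0.033,-0.02,0.0,0.0,0.0,-0.02,1],[0.034,-0.019,0.0,0.0,0.0,-0.02,1],[0.034,-0.019,0.0,0.0,0.0,-0.02,1],[0.034,-0.018,0.0,0.0,0.0,-0.02,1],[0.035,-0.017,0.0,0.0,0.0,-0.02,1]]
[[0.035,-0.017,0.0,0.0,0.0,-0.02,1]]
```

Call:
jog_arm:
  motion:
    - [0.029,-0.026,-0.002,0,0,-0.105,1]
    - [0.031,-0.023,-0.002,0,0,-0.105,1]
    - [0.033,-0.019,-0.002,0,0,-0.105,1]
    - [0.035,-0.016,-0.002,0,0,-0.105,1]
    - [0.037,-0.012,-0.002,0,0,-0.105,1]

```text
time_s: 17.15
ee_pos: [0.6184, 0.024, 0.2413]
eef_rot: [3.141, -0.0, 1.366]
force: [0.5, 0.2, 0.4]
grip_width: 0.0937
grip_force: 0.0
```

Call:
jog_arm:
  motion:
    - [0.038,-0.008,-0.002,0,0,-0.105,1]
    - [0.039,-0.003,-0.003,0,0,-0.105,1]
    - [0.033,-0.02,0,0,0,-0.02,1]
    - [0.034,-0.019,0,0,0,-0.02,1]
    - [0.034,-0.019,0,0,0,-0.02,1]

```text
time_s: 17.65
ee_pos: [0.5587, 0.2016, 0.246]
eef_rot: [3.142, -0.0, 1.633]
force: [1.9, 1.3, 0.5]
grip_width: 0.094
grip_force: 0.0
```

Call:
jog_arm:
  motion:
    - [0.034,-0.018,0,0,0,-0.02,1]
    - [0.035,-0.017,0,0,0,-0.02,1]
    - [0.035,-0.017,0,0,0,-0.02,1]
    - [0,0,0,0,0,0,1]
    - [0,0,0,0,0,0,1]

```text
time_s: 18.15
ee_pos: [0.4991, 0.3001, 0.2461]
eef_rot: [3.141, 0.0, 1.693]
force: [0.4, -0.2, -0.3]
grip_width: 0.094
grip_force: 0.0
```

```bash
python3 - <<'E'
from h import *
im=wsnap('w6'); o=ctrl.get_obs(); print(o['ee_pos'],np.degrees(o['eef_rot'][2]))
m=mod('w6'); print(proj('w',[[.4654,.3228,.028]],m))
cv2.imwrite('pics/c6.png',cv2.resize(im[75:275,150:350,::-1],None,fx=3,fy=3,interpolation=cv2.INTER_CUBIC))
E
```

```text
[0.49959726 0.2993862  0.24603433] 96.92865520478894
[[252.82675268 162.42677282]]
```

View pics/c6.png

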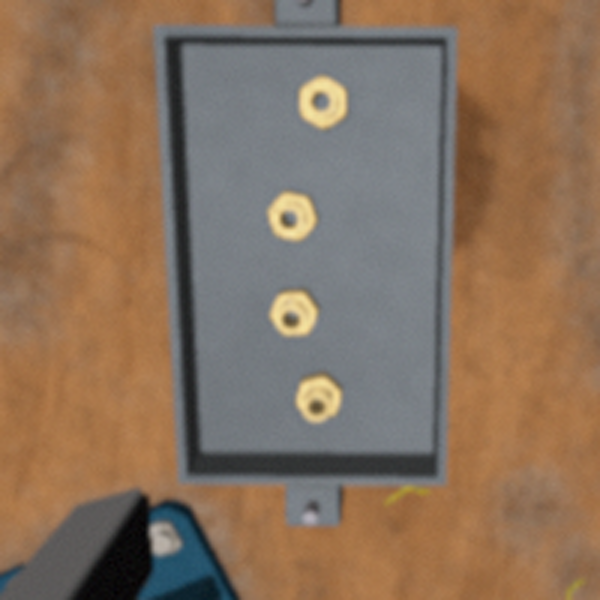

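```bash
python3 - <<'E'
from h import *
m=mod('w6'); f=lambda x,y,z: pt('w',(150+x/3,75+y/3),z,m)
P=[]
for n,h,c in (('A',(321,100),(323,102)),('B',(289,218),(292,216)),('C',(290.5,317.5),(294,313)),('D',(316,405),(318,398))):
    a,b=f(*h,.028),f(*c,.012); print(n,a[:2].round(4),b[:2].round(4)); P.append((a+b)/2)
print('box rim',np.mean([f(*u,.036) for u in((155,28),(457,28),(443,483),(182,485))],0))
d=P[3]
plan([(d[0],d[1],.1,96.8),(d[0],d[1],.007,96.8)],g=0)
print('--- from D to jug'); s=(d[0],d[1],.007,96.8)
plan([(d[0],d[1],.16,96.8),(.6,.2,.24,96.8),(.6,-.12,.24,96.8),(.4635,-.256,.2,96.8),(.4635,-.256,.112,96.8)],start=s,g=-1,step=.045)
E
```

```text
A [0.4638 0.3873] [0.4636 0.3871]
B [0.4556 0.3398] [0.4555 0.3394]
C [0.4603 0.2988] [0.4604 0.2979]
D [0.4749 0.2621] [0.4749 0.2608]
box rim [0.46661067 0.32069453 0.036     ]
t 18.2 from [0.4996 0.2994 0.246 ] 96.9
-> (np.float64(0.4748834951841996), np.float64(0.26144730289847856), 0.1, 96.8)
[[-0.007,-0.006,0.029,0.0,0.0,0.0,0],[-0.007,-0.006,0.029,0.0,0.0,0.0,0],[-0.007,-0.006,0.029,0.0,0.0,0.0,0],[-0.007,-0.006,0.03,0.0,0.0,0.0,0],[-0.007,-0.005,0.029,0.0,0.0,0.0,0]]
-> (np.float64(0.4748834951841996), np.float64(0.26144730289847856), 0.007, 96.8)
[[0.0,0.0,0.031,0.0,0.0,0.001,0],[0.0,0.0,0.031,0.0,0.0,0.001,0],[0.0,0.0,0.031,0.0,0.0,0.001,0]]
--- from D to jug
t 18.2 from [0.4996 0.2994 0.246 ] 96.9
-> (np.float64(0.4748834951841996), np.float64(0.26144730289847856), 0.16, 96.8)
[[0.0,0.0,-0.038,0.0,0.0,0.0,-1],[0.0,0.0,-0.038,0.0,0.0,0.0,-1],[0.0,0.0,-0.039,0.0,0.0,0.0,-1],[0.0,0.0,-0.038,0.0,0.0,0.0,-1]]
-> (0.6, 0.2, 0.24, 96.8)
[[-0.019,0.029,-0.02,0.0,0.0,0.0,-1],[-0.019,0.029,-0.02,0.0,0.0,0.0,-1],[-0.019,0.029,-0.02,0.0,0.0,0.0,-1],[-0.019,0.03,-0.02,0.0,0.0,0.0,-1]]
-> (0.6, -0.12, 0.24, 96.8)
[[-0.04,-0.005,0.0,0.0,0.0,0.0,-1],[-0.04,-0.005,0.0,0.0,0.0,0.0,-1],[-0.04,-0.005,0.0,0.0,0.0,0.0,-1],[-0.04,-0.005,0.0,0.0,0.0,0.0,-1],[-0.039,-0.004,0.0,0.0,0.0,0.0,-1]]
[[-0.04,-0.005,0.0,0.0,0.0,0.0,-1],[-0.039,-0.004,0.0,0.0,0.0,0.0,-1],[-0.04,-0.005,0.0,0.0,0.0,0.0,-1]]
-> (0.4635, -0.256, 0.2, 96.8)
[[-0.024,-0.03,0.008,0.0,0.0,0.0,-1],[-0.024,-0.03,0.008,0.0,0.0,0.0,-1],[-0.023,-0.031,0.008,0.0,0.0,0.0,-1],[-0.024,-0.03,0.008,0.0,0.0,0.0,-1],[-0.023,-0.031,0.008,0.0,0.0,0.0,-1]]
-> (0.4635, -0.256, 0.112, 96.8)
[[0.0,0.0,0.044,0.0,0.0,0.0,-1],[0.0,0.0,0.044,0.0,0.0,0.0,-1]]
```

Call:
jog_arm:
  motion:
    - [-0.007,-0.006,0.029,0,0,0,0]
    - [-0.007,-0.006,0.029,0,0,0,0]
    - [-0.007,-0.006,0.029,0,0,0,0]
    - [-0.007,-0.006,0.03,0,0,0,0]
    - [-0.007,-0.005,0.029,0,0,0,0]
  squeeze: 25

```text
time_s: 18.7
ee_pos: [0.4751, 0.2599, 0.0988]
eef_rot: [3.141, 0.0, 1.69]
force: [0.3, 0.8, 0.1]
grip_width: 0.0575
grip_force: 0.0
```

Call:
jog_arm:
  motion:
    - [0,0,0.031,0,0,0,0]
    - [0,0,0.031,0,0,0,0]
    - [0,0,0.02,0,0,0,0]
    - [0,0,0.006,0,0,0,0]
    - [0,0,0,0,0,0,0]

```text
time_s: 19.2
ee_pos: [0.4751, 0.2607, 0.0117]
eef_rot: [-3.141, 0.0, 1.691]
force: [-0.2, 0.6, -0.2]
grip_width: 0.0471
grip_force: 0.0
```

Call:
jog_arm:
  motion:
    - [0,0,0.003,0,0,0,-1]
    - [0,0,0,0,0,0,-1]
    - [0,0,0,0,0,0,-1]
    - [0,0,0,0,0,0,-1]
    - [0,0,0,0,0,0,-1]

```text
time_s: 19.7
ee_pos: [0.475, 0.2617, 0.0095]
eef_rot: [3.141, -0.0, 1.692]
force: [-0.4, -0.7, 4.3]
grip_width: 0.0185
grip_force: 25.0
```

Call:
jog_arm:
  motion:
    - [0,0,-0.03,0,0,0,-1]
    - [0,0,-0.04,0,0,0,-1]
    - [0,0,-0.04,0,0,0,-1]
    - [0,0,-0.043,0,0,0,-1]
    - [0,0,0,0,0,0,-1]

```text
time_s: 20.2
ee_pos: [0.4767, 0.2625, 0.1678]
eef_rot: [3.133, -0.003, 1.692]
force: [-0.1, -0.6, 0.0]
grip_width: 0.0183
grip_force: 25.0
```

Call:
jog_arm:
  motion:
    - [-0.019,0.029,-0.02,0,0,0,-1]
    - [-0.019,0.029,-0.02,0,0,0,-1]
    - [-0.019,0.029,-0.02,0,0,0,-1]
    - [-0.019,0.03,-0.015,0,0,0,-1]
    - [-0.04,-0.005,0,0,0,0,-1]

```text
time_s: 20.7
ee_pos: [0.6027, 0.1603, 0.2373]
eef_rot: [3.139, -0.0, 1.693]
force: [-0.2, 0.2, -1.9]
grip_width: 0.0181
grip_force: 25.0
```

Call:
jog_arm:
  motion:
    - [-0.04,-0.005,0,0,0,0,-1]
    - [-0.04,-0.005,0,0,0,0,-1]
    - [-0.04,-0.005,0,0,0,0,-1]
    - [-0.04,-0.005,0,0,0,0,-1]
    - [-0.04,-0.005,0,0,0,0,-1]

```text
time_s: 21.2
ee_pos: [0.5989, -0.0433, 0.2363]
eef_rot: [-3.141, -0.0, 1.692]
force: [1.3, -0.1, 0.5]
grip_width: 0.0187
grip_force: 25.0
```

Call:
jog_arm:
  motion:
    - [-0.04,-0.005,0,0,0,0,-1]
    - [-0.04,-0.005,0,0,0,0,-1]
    - [-0.024,-0.03,0.008,0,0,0,-1]
    - [-0.024,-0.03,0.008,0,0,0,-1]
    - [-0.023,-0.03,0.008,0,0,0,-1]

```text
time_s: 21.7
ee_pos: [0.5169, -0.2046, 0.2118]
eef_rot: [-3.141, -0.0, 1.692]
force: [1.2, -0.2, -0.4]
grip_width: 0.0183
grip_force: 25.0
```

Call:
jog_arm:
  motion:
    - [-0.024,-0.03,0.008,0,0,0,-1]
    - [-0.023,-0.03,0.008,0,0,0,-1]
    - [0,0,0,0,0,0,-1]
    - [0,0,0,0,0,0,-1]

```text
time_s: 22.1
ee_pos: [0.4641, -0.2578, 0.1967]
eef_rot: [-3.141, -0.0, 1.69]
force: [0.1, 0.4, 1.7]
grip_width: 0.018
grip_force: 25.0
```

```bash
python3 - <<'E'
from h import *
o=ctrl.get_obs();print(o['ee_pos'],o['grip_width'],o['grip_force'])
plan([(.4635,-.256,.125,96.8)],g=-1)
E
```

```text
[ 0.46409684 -0.25782396  0.196671  ] 0.01800257208772974 24.99996453523636
t 22.1 from [ 0.4641 -0.2578  0.1967] 96.9
-> (0.4635, -0.256, 0.125, 96.8)
[[0.001,0.0,0.024,0.0,0.0,0.0,-1],[0.0,0.0,0.024,0.0,0.0,0.0,-1],[0.001,0.0,0.024,0.0,0.0,0.0,-1]]
```

Call:
jog_arm:
  motion:
    - [0.001,0,0.03,0,0,0,-1]
    - [0.001,0,0.03,0,0,0,-1]
    - [0,0,0.02,0,0,0,-1]
    - [0,0,0,0,0,0,-1]
    - [0,0,0,0,0,0,-1]

```text
time_s: 22.6
ee_pos: [0.4649, -0.2551, 0.1176]
eef_rot: [3.141, 0.0, 1.693]
force: [-0.1, -0.7, 0.2]
grip_width: 0.0186
grip_force: 25.0
```

Call:
jog_arm:
  motion:
    - [0,0,0,0,0,0,0]
    - [0,0,0,0,0,0,0]
    - [0,0,0,0,0,0,0]
    - [0,0,-0.04,0,0,0,0]
    - [0,0,-0.04,0,0,0,0]

```text
time_s: 23.1
ee_pos: [0.4637, -0.2553, 0.1979]
eef_rot: [-3.14, -0.001, 1.692]
force: [0.5, -0.1, -0.0]
grip_width: 0.0469
grip_force: 0.0
```

```bash
python3 - <<'E'
from h import *
print('C then back')
plan([(.6,-.12,.24,96.8),(.6,.2,.24,96.8),(.4604,.2984,.10,96.8),(.4604,.2984,.008,96.8)],g=0,step=.045)
E
```

```text
C then back
t 23.1 from [ 0.4637 -0.2553  0.1979] 96.9
-> (0.6, -0.12, 0.24, 96.8)
[[0.024,0.03,-0.008,0.0,0.0,0.0,0],[0.023,0.03,-0.009,0.0,0.0,0.0,0],[0.024,0.031,-0.008,0.0,0.0,0.0,0],[0.023,0.03,-0.009,0.0,0.0,0.0,0],[0.024,0.031,-0.008,0.0,0.0,0.0,0]]
-> (0.6, 0.2, 0.24, 96.8)
[[0.04,0.005,0.0,0.0,0.0,0.0,0],[0.04,0.005,0.0,0.0,0.0,0.0,0],[0.04,0.005,0.0,0.0,0.0,0.0,0],[0.04,0.005,0.0,0.0,0.0,0.0,0],[0.039,0.005,0.0,0.0,0.0,0.0,0]]
[[0.04,0.004,0.0,0.0,0.0,0.0,0],[0.039,0.005,0.0,0.0,0.0,0.0,0],[0.04,0.004,0.0,0.0,0.0,0.0,0]]
-> (0.4604, 0.2984, 0.1, 96.8)
[[0.023,-0.025,0.028,0.0,0.0,0.0,0],[0.023,-0.025,0.028,0.0,0.0,0.0,0],[0.023,-0.025,0.028,0.0,0.0,0.0,0],[0.023,-0.026,0.028,0.0,0.0,0.0,0],[0.022,-0.025,0.028,0.0,0.0,0.0,0]]
-> (0.4604, 0.2984, 0.008, 96.8)
[[0.0,0.0,0.031,0.0,0.0,0.001,0],[0.0,0.0,0.03,0.0,0.0,0.001,0],[0.0,0.0,0.031,0.0,0.0,0.001,0]]
```

Call:
jog_arm:
  motion:
    - [0.024,0.03,-0.008,0,0,0,0]
    - [0.023,0.03,-0.009,0,0,0,0]
    - [0.024,0.031,-0.008,0,0,0,0]
    - [0.023,0.03,-0.009,0,0,0,0]
    - [0.024,0.031,-0.008,0,0,0,0]

```text
time_s: 23.6
ee_pos: [0.6017, -0.1189, 0.24]
eef_rot: [3.141, 0.0, 1.692]
force: [-0.3, -0.5, -0.3]
grip_width: 0.0471
grip_force: 0.0
```

Call:
jog_arm:
  motion:
    - [0.04,0.005,0,0,0,0,0]
    - [0.04,0.005,0,0,0,0,0]
    - [0.04,0.005,0,0,0,0,0]
    - [0.04,0.005,0,0,0,0,0]
    - [0.039,0.005,0,0,0,0,0]

```text
time_s: 24.1
ee_pos: [0.6014, 0.0822, 0.2395]
eef_rot: [3.141, -0.0, 1.692]
force: [-0.2, 0.0, -0.7]
grip_width: 0.047
grip_force: 0.0
```

Call:
jog_arm:
  motion:
    - [0.04,0.004,0,0,0,0,0]
    - [0.039,0.005,0,0,0,0,0]
    - [0.04,0.004,0,0,0,0,0]
    - [0.023,-0.025,0.022,0,0,0,0]
    - [0.023,-0.025,0.022,0,0,0,0]

```text
time_s: 24.6
ee_pos: [0.5442, 0.2411, 0.1946]
eef_rot: [3.141, -0.0, 1.692]
force: [0.0, -0.3, -0.4]
grip_width: 0.047
grip_force: 0.0
```

Call:
jog_arm:
  motion:
    - [0.023,-0.025,0.022,0,0,0,0]
    - [0.023,-0.026,0.022,0,0,0,0]
    - [0.022,-0.025,0.022,0,0,0,0]
    - [0,0,0.02,0,0,0,0]
    - [0,0,0,0,0,0,0]

```text
time_s: 25.1
ee_pos: [0.4599, 0.2981, 0.1073]
eef_rot: [-3.139, 0.001, 1.693]
force: [0.2, 0.3, -1.1]
grip_width: 0.0469
grip_force: 0.0
```

```bash
python3 - <<'E'
from h import *
plan([(.4604,.2984,.008,96.8)],g=0)
E
```

```text
t 25.1 from [0.4599 0.2981 0.1073] 97.0
-> (0.4604, 0.2984, 0.008, 96.8)
[[0.0,0.0,0.033,0.0,0.0,0.001,0],[0.0,0.0,0.033,0.0,0.0,0.001,0],[0.0,0.001,0.033,0.0,0.0,0.001,0]]
```

Call:
jog_arm:
  motion:
    - [0,0,0.033,0,0,0,0]
    - [0,0,0.033,0,0,0.001,0]
    - [0,0.001,0.025,0,0,0.001,0]
    - [0,0,0.008,0,0,0,0]
    - [0,0,0,0,0,0,0]

```text
time_s: 25.6
ee_pos: [0.4627, 0.298, 0.0102]
eef_rot: [-3.141, 0.0, 1.689]
force: [1.0, 0.8, 0.4]
grip_width: 0.0467
grip_force: 0.0
```

Call:
jog_arm:
  motion:
    - [0,0,0,0,0,0,-1]
    - [0,0,0,0,0,0,-1]
    - [0,0,0,0,0,0,-1]
    - [0,0,0,0,0,0,-1]
    - [0,0,0,0,0,0,-1]

```text
time_s: 26.1
ee_pos: [0.4625, 0.2984, 0.0106]
eef_rot: [3.141, -0.0, 1.69]
force: [-1.3, -0.9, 5.9]
grip_width: 0.0178
grip_force: 25.0
```

Call:
jog_arm:
  motion:
    - [0,0,-0.03,0,0,0,-1]
    - [0,0,-0.04,0,0,0,-1]
    - [0,0,-0.04,0,0,0,-1]
    - [-0.023,0.025,-0.03,0,0,0,-1]
    - [-0.023,0.025,-0.03,0,0,0,-1]

```text
time_s: 26.6
ee_pos: [0.5177, 0.2584, 0.1819]
eef_rot: [3.141, -0.0, 1.691]
force: [-0.4, 0.4, -0.9]
grip_width: 0.0182
grip_force: 25.0
```

Call:
jog_arm:
  motion:
    - [-0.023,0.025,-0.022,0,0,0,-1]
    - [-0.023,0.026,-0.022,0,0,0,-1]
    - [-0.022,0.025,-0.022,0,0,0,-1]
    - [-0.04,-0.005,0,0,0,0,-1]
    - [-0.04,-0.005,0,0,0,0,-1]

```text
time_s: 27.1
ee_pos: [0.6008, 0.1182, 0.2459]
eef_rot: [3.141, 0.0, 1.69]
force: [0.6, 0.2, -1.6]
grip_width: 0.0181
grip_force: 25.0
```

Call:
jog_arm:
  motion:
    - [-0.04,-0.005,0,0,0,0,-1]
    - [-0.04,-0.005,0,0,0,0,-1]
    - [-0.04,-0.005,0,0,0,0,-1]
    - [-0.04,-0.005,0,0,0,0,-1]
    - [-0.04,-0.004,0,0,0,0,-1]

```text
time_s: 27.6
ee_pos: [0.6, -0.0837, 0.246]
eef_rot: [-3.142, 0.0, 1.69]
force: [0.4, 0.1, -0.0]
grip_width: 0.0187
grip_force: 25.0
```

Call:
jog_arm:
  motion:
    - [-0.038,-0.004,0,0,0,0,-1]
    - [-0.024,-0.03,0.008,0,0,0,-1]
    - [-0.024,-0.03,0.008,0,0,0,-1]
    - [-0.023,-0.031,0.008,0,0,0,-1]
    - [-0.024,-0.03,0.008,0,0,0,-1]

```text
time_s: 28.1
ee_pos: [0.4907, -0.2298, 0.2136]
eef_rot: [-3.142, -0.0, 1.69]
force: [0.6, 0.1, -0.6]
grip_width: 0.0186
grip_force: 25.0
```

Call:
jog_arm:
  motion:
    - [-0.023,-0.031,0.008,0,0,0,-1]
    - [0,0,0,0,0,0,-1]
    - [0,0,0,0,0,0,-1]

```text
time_s: 28.4
ee_pos: [0.4638, -0.2558, 0.2061]
eef_rot: [3.141, -0.0, 1.688]
force: [0.2, 0.5, -0.9]
grip_width: 0.0184
grip_force: 25.0
```

```bash
python3 - <<'E'
from h import *
o=ctrl.get_obs();print(o['grip_width'],o['grip_force'])
plan([(.4635,-.256,.117,96.8)],g=-1)
E
```

```text
0.018406368492900636 24.999939501285553
t 28.4 from [ 0.4638 -0.2558  0.2061] 96.7
-> (0.4635, -0.256, 0.117, 96.8)
[[0.0,0.0,0.03,0.0,0.0,0.0,-1],[0.0,0.0,0.03,0.0,0.0,0.0,-1],[0.0,0.0,0.029,0.0,0.0,0.0,-1]]
```

Call:
jog_arm:
  motion:
    - [0,0,0.03,0,0,0,-1]
    - [0,0,0.03,0,0,0,-1]
    - [0,0,0.028,0,0,0,-1]
    - [0,0,0,0,0,0,-1]
    - [0,0,0,0,0,0,-1]

```text
time_s: 28.9
ee_pos: [0.4648, -0.255, 0.1188]
eef_rot: [3.141, 0.0, 1.691]
force: [0.1, -0.2, 0.3]
grip_width: 0.0183
grip_force: 25.0
```

Call:
jog_arm:
  motion:
    - [0,0,0,0,0,0,0]
    - [0,0,0,0,0,0,0]
    - [0,0,0,0,0,0,0]
    - [0,0,-0.04,0,0,0,0]
    - [0,0,-0.04,0,0,0,0]

```text
time_s: 29.4
ee_pos: [0.4636, -0.2552, 0.1989]
eef_rot: [-3.14, -0.001, 1.69]
force: [0.4, -0.0, -0.5]
grip_width: 0.0469
grip_force: 0.0
```

Call:
jog_arm:
  motion:
    - [0.024,0.03,-0.008,0,0,0,0]
    - [0.023,0.03,-0.009,0,0,0,0]
    - [0.024,0.031,-0.008,0,0,0,0]
    - [0.023,0.03,-0.009,0,0,0,0]
    - [0.024,0.031,-0.008,0,0,0,0]

```text
time_s: 29.9
ee_pos: [0.6019, -0.1191, 0.2411]
eef_rot: [3.141, 0.0, 1.69]
force: [0.2, 0.3, 0.8]
grip_width: 0.0469
grip_force: 0.0
```

Call:
jog_arm:
  motion:
    - [0.04,0.005,0,0,0,0,0]
    - [0.04,0.005,0,0,0,0,0]
    - [0.04,0.005,0,0,0,0,0]
    - [0.04,0.005,0,0,0,0,0]
    - [0.039,0.005,0,0,0,0,0]

```text
time_s: 30.4
ee_pos: [0.6019, 0.082, 0.2406]
eef_rot: [3.141, 0.0, 1.69]
force: [1.8, -0.3, 0.6]
grip_width: 0.0468
grip_force: 0.0
```

Call:
jog_arm:
  motion:
    - [0.04,0.004,0,0,0,0,0]
    - [0.039,0.005,0,0,0,0,0]
    - [0.04,0.004,0,0,0,0,0]
    - [0.031,-0.025,0.022,0,0,0,0]
    - [0.031,-0.026,0.022,0,0,0,0]

```text
time_s: 30.9
ee_pos: [0.5422, 0.2568, 0.1957]
eef_rot: [3.14, -0.0, 1.69]
force: [0.5, 1.2, -0.7]
grip_width: 0.0471
grip_force: 0.0
```

Call:
jog_arm:
  motion:
    - [0.031,-0.025,0.022,0,0,0,0]
    - [0.031,-0.026,0.022,0,0,0,0]
    - [0.031,-0.025,0.022,0,0,0,0]
    - [0,0,0.02,0,0,0,0]
    - [0,0,0,0,0,0,0]

```text
time_s: 31.4
ee_pos: [0.4549, 0.3389, 0.1082]
eef_rot: [-3.139, 0.002, 1.691]
force: [0.4, -0.4, 0.4]
grip_width: 0.0472
grip_force: 0.0
```

```bash
python3 - <<'E'
from h import *
plan([(.4555,.3396,.008,96.8)],g=0)
E
```

```text
t 31.4 from [0.4549 0.3389 0.1082] 96.9
-> (0.4555, 0.3396, 0.008, 96.8)
[[0.0,0.0,0.033,0.0,0.0,0.001,0],[0.0,0.0,0.034,0.0,0.0,0.001,0],[0.001,0.001,0.033,0.0,0.0,0.001,0]]
```

Call:
jog_arm:
  motion:
    - [0,0,0.033,0,0,0,0]
    - [0,0,0.033,0,0,0,0]
    - [0,0,0.026,0,0,0,0]
    - [0,0,0.007,0,0,0,0]
    - [0,0,0,0,0,0,0]

```text
time_s: 31.9
ee_pos: [0.457, 0.3386, 0.0115]
eef_rot: [-3.141, 0.0, 1.689]
force: [0.4, -0.7, 0.5]
grip_width: 0.0467
grip_force: 0.0
```

Call:
jog_arm:
  motion:
    - [0,0,0,0,0,0,-1]
    - [0,0,0,0,0,0,-1]
    - [0,0,0,0,0,0,-1]
    - [0,0,0,0,0,0,-1]
    - [0,0,0,0,0,0,-1]

```text
time_s: 32.4
ee_pos: [0.4566, 0.339, 0.0116]
eef_rot: [3.141, -0.0, 1.69]
force: [-1.2, -0.9, 5.6]
grip_width: 0.0187
grip_force: 25.0
```

Call:
jog_arm:
  motion:
    - [0,0,-0.03,0,0,0,-1]
    - [0,0,-0.04,0,0,0,-1]
    - [0,0,-0.04,0,0,0,-1]
    - [-0.031,0.025,-0.03,0,0,0,-1]
    - [-0.031,0.025,-0.03,0,0,0,-1]

```text
time_s: 32.9
ee_pos: [0.5136, 0.283, 0.1828]
eef_rot: [3.141, -0.0, 1.692]
force: [-0.2, 1.4, -0.7]
grip_width: 0.0183
grip_force: 25.0
```

Call:
jog_arm:
  motion:
    - [-0.031,0.025,-0.02,0,0,0,-1]
    - [-0.031,0.026,-0.02,0,0,0,-1]
    - [-0.031,0.026,-0.02,0,0,0,-1]
    - [-0.04,-0.005,0,0,0,0,-1]
    - [-0.04,-0.005,0,0,0,0,-1]

```text
time_s: 33.4
ee_pos: [0.6008, 0.1179, 0.2408]
eef_rot: [3.142, 0.0, 1.69]
force: [0.4, -0.0, 0.7]
grip_width: 0.0182
grip_force: 25.0
```

Call:
jog_arm:
  motion:
    - [-0.04,-0.005,0,0,0,0,-1]
    - [-0.04,-0.005,0,0,0,0,-1]
    - [-0.04,-0.005,0,0,0,0,-1]
    - [-0.04,-0.005,0,0,0,0,-1]
    - [-0.04,-0.004,0,0,0,0,-1]

```text
time_s: 33.9
ee_pos: [0.6, -0.0836, 0.241]
eef_rot: [-3.142, -0.0, 1.69]
force: [0.7, -0.1, 0.5]
grip_width: 0.0182
grip_force: 25.0
```

Call:
jog_arm:
  motion:
    - [-0.038,-0.004,0,0,0,0,-1]
    - [-0.024,-0.03,0.008,0,0,0,-1]
    - [-0.024,-0.03,0.008,0,0,0,-1]
    - [-0.023,-0.031,0.008,0,0,0,-1]
    - [-0.024,-0.03,0.008,0,0,0,-1]

```text
time_s: 34.4
ee_pos: [0.4907, -0.2297, 0.2086]
eef_rot: [-3.141, -0.0, 1.69]
force: [-0.2, -1.1, 0.3]
grip_width: 0.0181
grip_force: 25.0
```

Call:
jog_arm:
  motion:
    - [-0.023,-0.031,0.008,0,0,0,-1]
    - [0,0,0,0,0,0,-1]
    - [0,0,0,0,0,0,-1]

```text
time_s: 34.7
ee_pos: [0.4638, -0.2558, 0.2011]
eef_rot: [3.141, -0.0, 1.688]
force: [0.0, -0.0, -0.2]
grip_width: 0.0183
grip_force: 25.0
```

```bash
python3 - <<'E'
from h import *
o=ctrl.get_obs();print(o['grip_width'],o['grip_force'])
plan([(.4635,-.256,.117,96.8)],g=-1)
a=wsnap('w7');b=snap('scene','s7');cv2.imwrite('pics/c7.png',np.hstack([cv2.resize(a[:,:,::-1],(400,300)),cv2.resize(b[270:345,280:380,::-1],(400,300),interpolation=cv2.INTER_CUBIC)]))
E
```

```text
0.018296479509829502 24.99998778104782
t 34.7 from [ 0.4638 -0.2558  0.2011] 96.7
-> (0.4635, -0.256, 0.117, 96.8)
[[0.0,0.0,0.028,0.0,0.0,0.0,-1],[0.0,0.0,0.028,0.0,0.0,0.0,-1],[0.0,0.0,0.028,0.0,0.0,0.0,-1]]
```

View pics/c7.png

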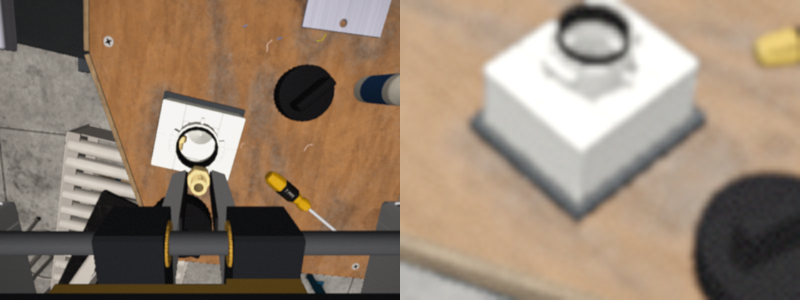

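Call:
jog_arm:
  motion:
    - [0,0,0.03,0,0,0,-1]
    - [0,0,0.03,0,0,0,-1]
    - [0,0,0.024,0,0,0,-1]
    - [0,0,0,0,0,0,-1]
    - [0,0,0,0,0,0,-1]

```text
time_s: 35.3
ee_pos: [0.4648, -0.255, 0.1177]
eef_rot: [3.141, 0.0, 1.691]
force: [0.2, 0.0, 1.0]
grip_width: 0.0184
grip_force: 25.0
```

Call:
jog_arm:
  motion:
    - [0,0,0,0,0,0,0]
    - [0,0,0,0,0,0,0]
    - [0,0,0,0,0,0,0]
    - [0,0,-0.04,0,0,0,0]
    - [0,0,-0.04,0,0,0,0]

```text
time_s: 35.8
ee_pos: [0.4636, -0.2552, 0.1979]
eef_rot: [-3.14, -0.001, 1.69]
force: [0.5, 0.6, -0.4]
grip_width: 0.0466
grip_force: 0.0
```

Call:
jog_arm:
  motion:
    - [0.024,0.03,-0.008,0,0,0,0]
    - [0.023,0.03,-0.009,0,0,0,0]
    - [0.024,0.031,-0.008,0,0,0,0]
    - [0.023,0.03,-0.009,0,0,0,0]
    - [0.024,0.031,-0.008,0,0,0,0]

```text
time_s: 36.3
ee_pos: [0.6019, -0.1191, 0.24]
eef_rot: [3.141, 0.0, 1.69]
force: [-0.0, 0.6, -1.3]
grip_width: 0.0471
grip_force: 0.0
```

Call:
jog_arm:
  motion:
    - [0.04,0.005,0,0,0,0,0]
    - [0.04,0.005,0,0,0,0,0]
    - [0.04,0.005,0,0,0,0,0]
    - [0.04,0.005,0,0,0,0,0]
    - [0.039,0.005,0,0,0,0,0]

```text
time_s: 36.8
ee_pos: [0.6019, 0.082, 0.2395]
eef_rot: [3.141, 0.0, 1.69]
force: [1.5, 0.1, 1.1]
grip_width: 0.0474
grip_force: 0.0
```

Call:
jog_arm:
  motion:
    - [0.04,0.004,0,0,0,0,0]
    - [0.039,0.005,0,0,0,0,0]
    - [0.04,0.004,0,0,0,0,0]
    - [0.034,-0.019,0.018,0,0,0,0]
    - [0.034,-0.019,0.018,0,0,0,0]

```text
time_s: 37.3
ee_pos: [0.5545, 0.2644, 0.2028]
eef_rot: [3.141, -0.0, 1.69]
force: [1.0, 0.9, 0.5]
grip_width: 0.0471
grip_force: 0.0
```

Call:
jog_arm:
  motion:
    - [0.034,-0.019,0.018,0,0,0,0]
    - [0.034,-0.019,0.018,0,0,0,0]
    - [0.033,-0.019,0.018,0,0,0,0]
    - [0.033,-0.018,0.018,0,0,0,0]
    - [0,0,0.02,0,0,0,0]

```text
time_s: 37.8
ee_pos: [0.4624, 0.3904, 0.111]
eef_rot: [3.141, -0.001, 1.694]
force: [1.3, -0.2, 0.9]
grip_width: 0.0473
grip_force: 0.0
```

Call:
jog_arm:
  motion:
    - [0,0,0,0,0,0,0]
    - [0,0,0,0,0,0,0]

```text
time_s: 38.0
ee_pos: [0.4651, 0.387, 0.1117]
eef_rot: [3.141, -0.0, 1.689]
force: [0.4, -0.3, 0.6]
grip_width: 0.0469
grip_force: 0.0
```

```bash
python3 - <<'E'
from h import *
plan([(.4637,.3872,.008,96.8)],g=0)
E
```

```text
t 38.0 from [0.4651 0.387  0.1117] 96.8
-> (0.4637, 0.3872, 0.008, 96.8)
[[0.0,0.0,0.035,0.0,0.0,0.0,0],[0.0,-0.001,0.034,0.0,0.0,0.0,0],[0.0,0.0,0.035,0.0,0.0,0.0,0]]
```

Call:
jog_arm:
  motion:
    - [0,0,0.035,0,0,0,0]
    - [0,-0.001,0.035,0,0,0,0]
    - [0,0,0.026,0,0,0,0]
    - [0,0,0.007,0,0,0,0]
    - [0,0,0,0,0,0,0]

```text
time_s: 38.5
ee_pos: [0.4644, 0.3868, 0.0086]
eef_rot: [3.141, -0.0, 1.689]
force: [-0.6, -0.3, 0.8]
grip_width: 0.0472
grip_force: 0.0
```

Call:
jog_arm:
  motion:
    - [0,0,0,0,0,0,-1]
    - [0,0,0,0,0,0,-1]
    - [0,0,0,0,0,0,-1]
    - [0,0,0,0,0,0,-1]
    - [0,0,0,0,0,0,-1]

```text
time_s: 39.0
ee_pos: [0.464, 0.3873, 0.0087]
eef_rot: [3.141, -0.001, 1.69]
force: [-0.8, -1.3, 5.4]
grip_width: 0.0184
grip_force: 25.0
```

Call:
jog_arm:
  motion:
    - [0,0,-0.03,0,0,0,-1]
    - [0,0,-0.04,0,0,0,-1]
    - [0,0,-0.04,0,0,0,-1]
    - [-0.034,0.019,-0.025,0,0,0,-1]
    - [-0.034,0.019,-0.025,0,0,0,-1]

```text
time_s: 39.5
ee_pos: [0.5096, 0.3238, 0.1696]
eef_rot: [3.141, -0.0, 1.692]
force: [-0.3, 0.1, -0.5]
grip_width: 0.0184
grip_force: 25.0
```

Call:
jog_arm:
  motion:
    - [-0.034,0.019,-0.018,0,0,0,-1]
    - [-0.034,0.019,-0.018,0,0,0,-1]
    - [-0.033,0.019,-0.018,0,0,0,-1]
    - [-0.033,0.018,-0.018,0,0,0,-1]
    - [-0.04,-0.005,0,0,0,0,-1]

```text
time_s: 40.0
ee_pos: [0.6017, 0.1586, 0.2419]
eef_rot: [3.138, -0.0, 1.69]
force: [-1.2, -1.3, -0.9]
grip_width: 0.0185
grip_force: 25.0
```

Call:
jog_arm:
  motion:
    - [-0.04,-0.005,0,0,0,0,-1]
    - [-0.04,-0.005,0,0,0,0,-1]
    - [-0.04,-0.005,0,0,0,0,-1]
    - [-0.04,-0.005,0,0,0,0,-1]
    - [-0.04,-0.004,0,0,0,0,-1]

```text
time_s: 40.5
ee_pos: [0.5993, -0.0434, 0.24]
eef_rot: [-3.142, 0.0, 1.69]
force: [0.6, -0.8, -0.4]
grip_width: 0.0183
grip_force: 25.0
```

Call:
jog_arm:
  motion:
    - [-0.04,-0.005,0,0,0,0,-1]
    - [-0.038,-0.004,0,0,0,0,-1]
    - [-0.024,-0.03,0.008,0,0,0,-1]
    - [-0.024,-0.03,0.008,0,0,0,-1]
    - [-0.023,-0.031,0.008,0,0,0,-1]

```text
time_s: 41.0
ee_pos: [0.5168, -0.2027, 0.2154]
eef_rot: [-3.141, -0.0, 1.69]
force: [1.1, -1.1, -1.1]
grip_width: 0.0181
grip_force: 25.0
```

Call:
jog_arm:
  motion:
    - [-0.024,-0.03,0.008,0,0,0,-1]
    - [-0.023,-0.031,0.008,0,0,0,-1]
    - [0,0,0,0,0,0,-1]
    - [0,0,0,0,0,0,-1]

```text
time_s: 41.4
ee_pos: [0.4628, -0.2559, 0.2001]
eef_rot: [3.141, 0.0, 1.688]
force: [-0.2, 0.1, -0.1]
grip_width: 0.0184
grip_force: 25.0
```

```bash
python3 - <<'E'
from h import *
o=ctrl.get_obs();print(o['grip_width'],o['grip_force'])
plan([(.4635,-.256,.117,96.8)],g=-1)
E
```

```text
0.018371086704493996 24.999973475933075
t 41.4 from [ 0.4628 -0.2559  0.2001] 96.7
-> (0.4635, -0.256, 0.117, 96.8)
[[0.0,0.0,0.028,0.0,0.0,0.0,-1],[0.0,0.0,0.028,0.0,0.0,0.0,-1],[0.0,0.001,0.027,0.0,0.0,0.0,-1]]
```

Call:
jog_arm:
  motion:
    - [0,0,0.03,0,0,0,-1]
    - [0,0,0.03,0,0,0,-1]
    - [0,0.001,0.023,0,0,0,-1]
    - [0,0,0,0,0,0,-1]
    - [0,0,0,0,0,0,-1]

```text
time_s: 41.9
ee_pos: [0.4648, -0.255, 0.1178]
eef_rot: [3.141, 0.0, 1.691]
force: [0.6, -1.5, -1.1]
grip_width: 0.0184
grip_force: 25.0
```

Call:
jog_arm:
  motion:
    - [0,0,0,0,0,0,0]
    - [0,0,0,0,0,0,0]
    - [0,0,0,0,0,0,0]
    - [0,0,-0.04,0,0,0,0]
    - [0,0,-0.04,0,0,0,0]

```text
time_s: 42.4
ee_pos: [0.4636, -0.2552, 0.1979]
eef_rot: [-3.14, -0.001, 1.69]
force: [-0.9, 1.0, 0.4]
grip_width: 0.0472
grip_force: 0.0
```

Call:
jog_arm:
  motion:
    - [0,0.03,-0.03,0,0,0,0]
    - [0,0.03,-0.03,0,0,0,0]
    - [0,0,0,0,0,0,0]
    - [0,0,0,0,0,0,0]

```text
time_s: 42.8
ee_pos: [0.5236, -0.2482, 0.2569]
eef_rot: [3.141, 0.0, 1.69]
force: [-0.1, 0.2, -0.9]
grip_width: 0.0471
grip_force: 0.0
```

```bash
python3 - <<'E'
from h import *
a=wsnap('w8');m=mod('w8'); b=mod('w7')
print(ctrl.get_obs()['ee_pos'],proj('w',[[.6193,-.1705,.027],[.6193,-.1705,.057],[.463,-.256,.105],[.659,.0406,.004]],m))
for n in('top',): t=snap(n,'t8')
o=np.zeros((600,800,3),np.uint8); o[:420,:560]=a[:,:,::-1]; o[420:,:240]=cv2.resize(t[180:315,250:430,::-1],(240,180)); cv2.imwrite('pics/c8.png',o)
E
```

```text
[ 0.52300659 -0.24817707  0.25615298] [[361.14300258 129.87089452]
 [367.71044902 130.59155089]
 [220.17313585 195.7662097 ]
 [424.80774965 -54.37014989]]
```

View pics/c8.png

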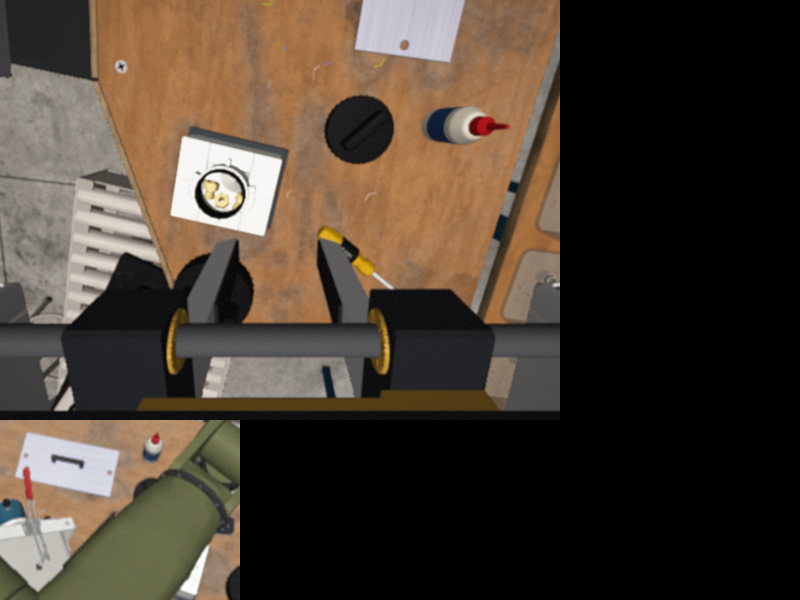

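```bash
python3 - <<'E'
from h import *
plan([(.6193,-.1705,.16,47.95),(.6193,-.1705,.031,47.95)],g=0)
E
```

```text
t 42.9 from [ 0.5227 -0.2483  0.2559] 96.8
-> (0.6193, -0.1705, 0.16, 47.95)
[[0.009,0.015,0.014,0.0,0.0,0.122,0],[0.011,0.014,0.014,0.0,0.0,0.122,0],[0.013,0.012,0.014,0.0,0.0,0.122,0],[0.014,0.011,0.013,0.0,0.0,0.122,0],[0.015,0.009,0.014,0.0,0.0,0.122,0]]
[[0.017,0.007,0.013,0.0,0.0,0.122,0],[0.017,0.004,0.014,0.0,0.0,0.122,0]]
-> (0.6193, -0.1705, 0.031, 47.95)
[[0.0,0.0,0.032,0.0,0.0,0.0,0],[0.0,0.0,0.032,0.0,0.0,0.0,0],[0.0,0.0,0.032,0.0,0.0,0.0,0],[0.0,0.0,0.033,0.0,0.0,0.0,0]]
```

Call:
jog_arm:
  motion:
    - [0.009,0.015,0.014,0,0,0.122,0]
    - [0.011,0.014,0.014,0,0,0.122,0]
    - [0.013,0.012,0.014,0,0,0.122,0]
    - [0.014,0.011,0.013,0,0,0.122,0]
    - [0.015,0.009,0.014,0,0,0.122,0]

```text
time_s: 43.4
ee_pos: [0.5924, -0.1934, 0.1867]
eef_rot: [-3.14, 0.0, 1.074]
force: [-0.1, 0.1, -0.3]
grip_width: 0.047
grip_force: 0.0
```

Call:
jog_arm:
  motion:
    - [0.017,0.007,0.013,0,0,0.122,0]
    - [0.017,0.004,0.014,0,0,0.122,0]
    - [0,0,0.032,0,0,0,0]
    - [0,0,0.032,0,0,0,0]
    - [0,0,0,0,0,0,0]

```text
time_s: 43.9
ee_pos: [0.6172, -0.1698, 0.0919]
eef_rot: [-3.134, 0.004, 0.835]
force: [-0.9, -0.6, -0.3]
grip_width: 0.0467
grip_force: 0.0
```

```bash
python3 - <<'E'
from h import *
plan([(.6193,-.1705,.031,47.95)],g=0)
E
```

```text
t 43.9 from [ 0.6172 -0.1698  0.0919] 47.9
-> (0.6193, -0.1705, 0.031, 47.95)
[[0.0,0.001,0.03,0.0,0.0,-0.001,0],[0.001,0.001,0.031,0.0,0.0,-0.001,0]]
```

Call:
jog_arm:
  motion:
    - [0,0,0.03,0,0,0,0]
    - [0,0,0.025,0,0,0,0]
    - [0,0,0.004,0,0,0,0]
    - [0,0,0,0,0,0,0]
    - [0,0,0,0,0,0,0]

```text
time_s: 44.4
ee_pos: [0.6208, -0.1708, 0.04]
eef_rot: [3.139, -0.001, 0.836]
force: [0.6, -0.2, -0.8]
grip_width: 0.0466
grip_force: 0.0
```

Call:
jog_arm:
  motion:
    - [0,0,0,0,0,0,0]

```text
time_s: 44.5
ee_pos: [0.6208, -0.1706, 0.0398]
eef_rot: [3.139, -0.001, 0.836]
force: [-0.8, -0.5, 0.2]
grip_width: 0.0473
grip_force: 0.0
```

Call:
jog_arm:
  motion:
    - [-0.001,-0.001,0.005,0,0,0,0]
    - [0,0,0.003,0,0,0,0]
    - [0,0,0,0,0,0,0]

```text
time_s: 44.8
ee_pos: [0.6184, -0.1703, 0.0294]
eef_rot: [-3.141, 0.0, 0.836]
force: [-0.1, 0.1, -0.8]
grip_width: 0.0471
grip_force: 0.0
```

Call:
jog_arm:
  motion:
    - [0,0,0,0,0,0,-1]
    - [0,0,0,0,0,0,-1]
    - [0,0,0,0,0,0,-1]
    - [0,0,0,0,0,0,-1]
    - [0,0,0,0,0,0,-1]
  squeeze: 60

```text
time_s: 45.3
ee_pos: [0.6187, -0.1704, 0.03]
eef_rot: [3.141, -0.0, 0.836]
force: [0.6, -0.3, 0.6]
grip_width: 0.0138
grip_force: 60.0
```

Call:
jog_arm:
  motion:
    - [0,0,-0.02,0,0,0,-1]
    - [0,0,-0.04,0,0,0,-1]
    - [0,0,-0.04,0,0,0,-1]
    - [0,0,-0.04,0,0,0,-1]
    - [0,0,-0.04,0,0,0,-1]

```text
time_s: 45.8
ee_pos: [0.6184, -0.1703, 0.2116]
eef_rot: [-3.141, 0.0, 0.836]
force: [-0.2, -0.5, -2.1]
grip_width: 0.0136
grip_force: 60.0
```

Call:
jog_arm:
  motion:
    - [0,0,0,0,0,0,-1]
    - [0,0,0,0,0,0,-1]

```text
time_s: 46.0
ee_pos: [0.6187, -0.1704, 0.2101]
eef_rot: [3.141, -0.0, 0.836]
force: [0.2, 0.3, -0.7]
grip_width: 0.0135
grip_force: 60.0
```

```bash
python3 - <<'E'
from h import *
plan([(.4635,-.2560,.215,47.95)],g=-1)
E
```

```text
t 46.0 from [ 0.6187 -0.1704  0.2101] 47.9
-> (0.4635, -0.256, 0.215, 47.95)
[[-0.028,-0.01,-0.001,0.0,0.0,0.0,-1],[-0.028,-0.01,-0.001,0.0,0.0,0.0,-1],[-0.028,-0.009,-0.001,0.0,0.0,0.0,-1],[-0.028,-0.01,-0.001,0.0,0.0,0.0,-1],[-0.028,-0.009,0.0,0.0,0.0,0.0,-1]]
[[-0.028,-0.01,-0.001,0.0,0.0,0.0,-1]]
```

Call:
jog_arm:
  motion:
    - [-0.028,-0.01,-0.001,0,0,0,-1]
    - [-0.028,-0.01,-0.001,0,0,0,-1]
    - [-0.028,-0.009,-0.001,0,0,0,-1]
    - [-0.028,-0.01,-0.001,0,0,0,-1]
    - [-0.028,-0.009,0,0,0,0,-1]

```text
time_s: 46.5
ee_pos: [0.4875, -0.2421, 0.2121]
eef_rot: [-3.139, 0.001, 0.836]
force: [-0.3, 0.3, -0.6]
grip_width: 0.0137
grip_force: 60.0
```

Call:
jog_arm:
  motion:
    - [-0.028,-0.01,-0.001,0,0,0,-1]
    - [0,0,0.02,0,0,0,-1]
    - [0,0,0.02,0,0,0,-1]
    - [0,0,0.015,0,0,0,-1]
    - [0,0,0,0,0,0,-1]

```text
time_s: 47.0
ee_pos: [0.4615, -0.2553, 0.1565]
eef_rot: [-3.136, 0.001, 0.836]
force: [0.2, -0.0, -0.5]
grip_width: 0.0136
grip_force: 60.0
```

Call:
jog_arm:
  motion:
    - [0,0,0,0,0,0,-1]
    - [0,0,0,0,0,0,-1]

```text
time_s: 47.2
ee_pos: [0.4632, -0.2562, 0.1603]
eef_rot: [3.141, -0.0, 0.836]
force: [0.1, 0.7, -1.3]
grip_width: 0.0137
grip_force: 60.0
```

Call:
jog_arm:
  motion:
    - [0,0,0.015,0,0,0,-1]
    - [0,0,0.015,0,0,0,-1]
    - [0,0,0.008,0,0,0,-1]
    - [0,0,0.004,0,0,0,-1]
    - [0,0,0,0,0,0,-1]

```text
time_s: 47.7
ee_pos: [0.4631, -0.2562, 0.118]
eef_rot: [-3.142, 0.0, 0.836]
force: [-0.4, 0.9, -0.7]
grip_width: 0.0138
grip_force: 60.0
```

Call:
jog_arm:
  motion:
    - [0,0,0.004,0,0,0,-1]
    - [0,0,0.004,0,0,0,-1]
    - [0,0,0,0,0,0,-1]

```text
time_s: 48.0
ee_pos: [0.4633, -0.2564, 0.1103]
eef_rot: [3.14, -0.0, 0.836]
force: [-1.3, 0.8, 6.7]
grip_width: 0.0135
grip_force: 60.0
```

Call:
jog_arm:
  motion:
    - [0,0,0.003,0,0,0,-1]
    - [0,0,0.003,0,0,0,-1]
    - [0,0,0,0,0,0,-1]
    - [0,0,0,0,0,0,-1]

```text
time_s: 48.4
ee_pos: [0.4634, -0.2564, 0.1052]
eef_rot: [3.14, -0.0, 0.836]
force: [-4.1, 2.0, 13.1]
grip_width: 0.0133
grip_force: 60.0
```

Call:
jog_arm:
  motion:
    - [0,0,0.002,0,0,0,-1]
    - [0,0,0,0,0,0,-1]

```text
time_s: 48.6
ee_pos: [0.4634, -0.2564, 0.1033]
eef_rot: [3.14, -0.0, 0.836]
force: [-5.3, 2.4, 15.6]
grip_width: 0.0138
grip_force: 60.0
```

Call:
jog_arm:
  motion:
    - [0,0,0,0,0,0.1,-1]
    - [0,0,0,0,0,0.1,-1]
    - [0,0,0,0,0,0.1,-1]
    - [0,0,0,0,0,0.1,-1]
    - [0,0,0,0,0,0,-1]

```text
time_s: 49.1
ee_pos: [0.4634, -0.2567, 0.1035]
eef_rot: [3.14, -0.001, 0.433]
force: [-4.4, 1.4, 15.7]
grip_width: 0.014
grip_force: 60.0
```

Call:
jog_arm:
  motion:
    - [0,0,0,0,0,0.1,-1]
    - [0,0,0,0,0,0.1,-1]
    - [0,0,0,0,0,0.1,-1]
    - [0,0,0,0,0,0.1,-1]
    - [0,0,0,0,0,0,-1]

```text
time_s: 49.6
ee_pos: [0.4634, -0.257, 0.1036]
eef_rot: [3.139, -0.001, 0.033]
force: [-5.6, -1.4, 15.2]
grip_width: 0.0135
grip_force: 60.0
```

Call:
jog_arm:
  motion:
    - [0,0,0,0,0,0.08,-1]
    - [0,0,0,0,0,0.06,-1]
    - [0,0,0,0,0,0,-1]

```text
time_s: 49.9
ee_pos: [0.4635, -0.2569, 0.1037]
eef_rot: [3.14, -0.002, -0.106]
force: [-3.9, -0.7, 15.5]
grip_width: 0.014
grip_force: 60.0
```

Call:
jog_arm:
  motion:
    - [0,0,-0.003,0,0,0,-1]
    - [0,0,-0.002,0,0,0,-1]
    - [0,0,-0.002,0,0,0,-1]
    - [0,0,-0.001,0,0,0,-1]
    - [0,0,0,0,0,0,-1]

```text
time_s: 50.4
ee_pos: [0.4635, -0.2568, 0.1108]
eef_rot: [3.14, -0.002, -0.104]
force: [-0.3, -3.3, 6.3]
grip_width: 0.0137
grip_force: 60.0
```

Call:
jog_arm:
  motion:
    - [0,0,-0.002,0,0,0,-1]
    - [0,0,0,0,0,0,-1]
    - [0,0,0,0,0,0,-1]

```text
time_s: 50.7
ee_pos: [0.4633, -0.2567, 0.1111]
eef_rot: [3.141, -0.001, -0.104]
force: [7.2, -7.4, -11.2]
grip_width: 0.0133
grip_force: 60.0
```

Call:
jog_arm:
  motion:
    - [0,0,0.001,0,0,0,-1]
    - [0,0,0,0,0,0,0]
    - [0,0,0,0,0,0,0]
    - [0,0,0,0,0,0,0]
    - [0,0,-0.02,0,0,0,0]

```text
time_s: 51.2
ee_pos: [0.4619, -0.2553, 0.1291]
eef_rot: [-3.139, 0.004, -0.104]
force: [0.4, 0.3, 0.7]
grip_width: 0.0419
grip_force: 0.0
```

Call:
jog_arm:
  motion:
    - [0,0,-0.04,0,0,0,0]
    - [0,0,-0.04,0,0,0,0]
    - [0,0,-0.04,0,0,0,1]
    - [0,0,-0.025,0,0,0,1]
    - [0,0,0,0,0,0,1]

```text
time_s: 51.7
ee_pos: [0.4638, -0.2565, 0.2795]
eef_rot: [3.139, -0.005, -0.104]
force: [-0.1, 0.1, -0.4]
grip_width: 0.0677
grip_force: 0.0
```

```bash
python3 - <<'E'
from h import *
a=wsnap('w9');m=mod('w9')
print(proj('w',[[.463,-.256,.138],[.463,-.256,.108]],m))
cv2.imwrite('pics/c9.png',cv2.resize(a[90:250,180:380,::-1],None,fx=4,fy=3.75,interpolation=cv2.INTER_CUBIC))
plan([(.6,-.12,.26,50),(.62,.0,.26,90)],step=.045)
E
```

```text
[[276.94300335 199.04915886]
 [276.96433109 192.85843763]]
t 51.75 from [ 0.4633 -0.2562  0.2771] -6.0
-> (0.6, -0.12, 0.26, 50)
[[0.015,-0.019,0.002,0.0,0.0,-0.122,1],[0.017,-0.017,0.002,0.0,0.0,-0.122,1],[0.019,-0.014,0.002,0.0,0.0,-0.122,1],[0.021,-0.012,0.002,0.0,0.0,-0.122,1],[0.022,-0.009,0.002,0.0,0.0,-0.122,1]]
[[0.023,-0.007,0.002,0.0,0.0,-0.122,1],[0.024,-0.003,0.003,0.0,0.0,-0.122,1],[0.025,-0.001,0.002,0.0,0.0,-0.122,1]]
-> (0.62, 0.0, 0.26, 90)
[[0.017,-0.01,0.0,0.0,0.0,-0.116,1],[0.019,-0.008,0.0,0.0,0.0,-0.116,1],[0.019,-0.006,0.0,0.0,0.0,-0.116,1],[0.02,-0.004,0.0,0.0,0.0,-0.116,1],[0.02,-0.001,0.0,0.0,0.0,-0.116,1]]
[[0.021,0.001,0.0,0.0,0.0,-0.116,1]]
```

View pics/c9.png

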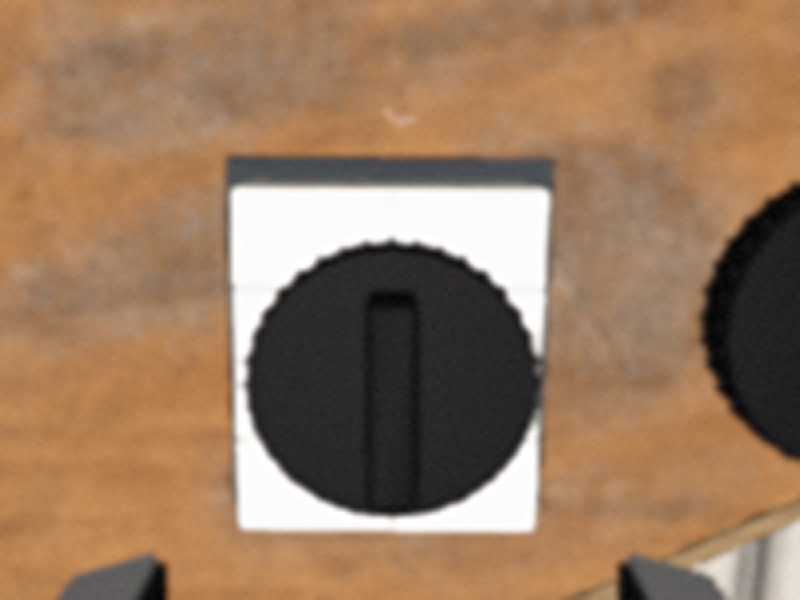

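Call:
jog_arm:
  motion:
    - [0.015,-0.019,0.002,0,0,-0.122,1]
    - [0.017,-0.017,0.002,0,0,-0.122,1]
    - [0.019,-0.014,0.002,0,0,-0.122,1]
    - [0.021,-0.012,0.002,0,0,-0.122,1]
    - [0.022,-0.009,0.002,0,0,-0.122,1]

```text
time_s: 52.25
ee_pos: [0.5479, -0.1704, 0.2641]
eef_rot: [-3.14, 0.002, 0.511]
force: [0.8, -1.1, 0.5]
grip_width: 0.0939
grip_force: 0.0
```

Call:
jog_arm:
  motion:
    - [0.023,-0.007,0.002,0,0,-0.122,1]
    - [0.024,-0.003,0.003,0,0,-0.122,1]
    - [0.025,-0.001,0.002,0,0,-0.122,1]
    - [0.017,-0.01,0,0,0,-0.116,1]
    - [0.019,-0.008,0,0,0,-0.116,1]

```text
time_s: 52.75
ee_pos: [0.6065, -0.0792, 0.2567]
eef_rot: [-3.138, 0.001, 1.109]
force: [0.3, 0.6, 0.0]
grip_width: 0.0942
grip_force: 0.0
```

Call:
jog_arm:
  motion:
    - [0.019,-0.006,0,0,0,-0.116,1]
    - [0.02,-0.004,0,0,0,-0.116,1]
    - [0.02,-0.001,0,0,0,-0.116,1]
    - [0.021,0.001,0,0,0,-0.116,1]
    - [0,0,0,0,0,0,1]

```text
time_s: 53.25
ee_pos: [0.6199, 0.0022, 0.2571]
eef_rot: [-3.139, -0.001, 1.573]
force: [0.2, -0.3, 0.2]
grip_width: 0.0941
grip_force: 0.0
```

Call:
jog_arm:
  motion:
    - [0,0,0,0,0,0,1]
    - [0,0,0,0,0,0,1]

```text
time_s: 53.45
ee_pos: [0.62, -0.0006, 0.2582]
eef_rot: [-3.141, 0.0, 1.565]
force: [0.1, 0.3, 1.3]
grip_width: 0.0941
grip_force: 0.0
```

```bash
python3 - <<'E'
from h import *
a=wsnap('w10');m=mod('w10')
c=np.array([.659,.0406]);yaw=0
P=[(c[0],c[1]+s*.04,.035) for s in(1,-1)]+[(c[0],c[1]+s*.103,.004) for s in(1,-1)]
print(ctrl.get_obs()['ee_pos'],proj('w',P,m))
cv2.imwrite('pics/c10.png',cv2.resize(a[20:320,180:480,::-1],None,fx=2,fy=2,interpolation=cv2.INTER_CUBIC))
E
```

```text
[ 0.62001514 -0.00068107  0.25843802] [[309.59169012 116.70713647]
 [308.24429245 181.71326168]
 [308.3057982   64.82159073]
 [305.34469853 221.2862965 ]]
```

View pics/c10.png

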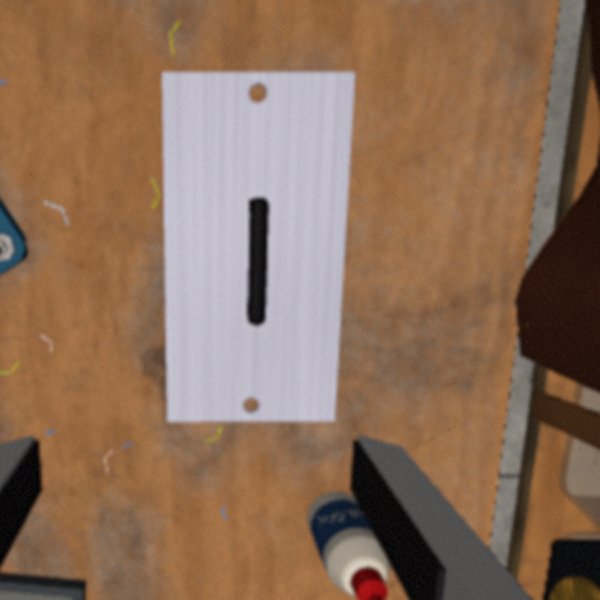

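```bash
python3 - <<'E'
from h import *
plan([(.659,.0406,.1,89.84),(.659,.0406,.0128,89.84)],g=0)
E
```

```text
t 53.5 from [ 0.62   -0.0007  0.2584] 89.7
-> (0.659, 0.0406, 0.1, 89.84)
[[0.008,0.008,0.032,0.0,0.0,-0.001,0],[0.008,0.008,0.032,0.0,0.0,-0.001,0],[0.008,0.008,0.031,0.0,0.0,-0.001,0],[0.009,0.007,0.032,0.0,0.0,-0.001,0],[0.008,0.008,0.031,0.0,0.0,-0.001,0]]
-> (0.659, 0.0406, 0.0128, 89.84)
[[0.0,0.0,0.029,0.0,0.0,0.001,0],[0.0,0.0,0.029,0.0,0.0,0.001,0],[0.0,0.0,0.03,0.0,0.0,0.001,0]]
```

Call:
jog_arm:
  motion:
    - [0.008,0.008,0.032,0,0,0,0]
    - [0.008,0.008,0.032,0,0,0,0]
    - [0.008,0.008,0.031,0,0,0,0]
    - [0.009,0.007,0.032,0,0,0,0]
    - [0.008,0.008,0.031,0,0,0,0]

```text
time_s: 54.0
ee_pos: [0.6594, 0.0405, 0.0995]
eef_rot: [-3.141, 0.0, 1.566]
force: [0.4, -0.9, 0.4]
grip_width: 0.0575
grip_force: 0.0
```

Call:
jog_arm:
  motion:
    - [0,0,0.02,0,0,0,0]
    - [0,0,0.02,0,0,0,0]
    - [0,0,0.02,0,0,0,0]
    - [0,0,0.01,0,0,0,0]
    - [0,0,0,0,0,0,0]

```text
time_s: 54.5
ee_pos: [0.6587, 0.0405, 0.0296]
eef_rot: [-3.139, 0.0, 1.567]
force: [0.2, 1.1, 0.7]
grip_width: 0.047
grip_force: 0.0
```

Call:
jog_arm:
  motion:
    - [0,0,0,0,0,0,0]
    - [0,0,0,0,0,0,0]

```text
time_s: 54.7
ee_pos: [0.6599, 0.0409, 0.0322]
eef_rot: [3.14, -0.0, 1.567]
force: [-0.0, 0.3, 0.1]
grip_width: 0.0468
grip_force: 0.0
```

Call:
jog_arm:
  motion:
    - [0,-0.001,0.012,0,0,0,0]
    - [0,0,0.006,0,0,0,0]
    - [0,0,0,0,0,0,0]
    - [0,0,0,0,0,0,0]

```text
time_s: 55.1
ee_pos: [0.6583, 0.0411, 0.0128]
eef_rot: [-3.141, -0.0, 1.568]
force: [-0.1, 0.1, -0.5]
grip_width: 0.047
grip_force: 0.0
```

Call:
jog_arm:
  motion:
    - [0,0,0,0,0,0,-1]
    - [0,0,0,0,0,0,-1]
    - [0,0,0,0,0,0,-1]
    - [0,0,0,0,0,0,-1]
    - [0,0,0,0,0,0,-1]
  squeeze: 40

```text
time_s: 55.6
ee_pos: [0.6584, 0.041, 0.013]
eef_rot: [3.141, 0.0, 1.568]
force: [-0.7, -0.3, 1.2]
grip_width: 0.0116
grip_force: 40.0
```

Call:
jog_arm:
  motion:
    - [0,0,0,0,0,0,-1]
    - [0,0,0,0,0,0,-1]

```text
time_s: 55.8
ee_pos: [0.6584, 0.041, 0.013]
eef_rot: [3.141, -0.0, 1.568]
force: [0.7, -0.4, 0.4]
grip_width: 0.0119
grip_force: 40.0
```

```bash
python3 - <<'E'
from h import *
o=ctrl.get_obs();p=o['ee_pos'];print(p,o['eef_rot'],o['force'],o['grip_width'])
plan([(p[0],p[1],.2,89.84),(.62,.24,.2,92),(.4653,.3228,.16,96.8)],g=-1)
E
```

```text
[0.658391   0.04099999 0.01302791] [ 3.14144252e+00 -3.91231650e-07  1.56774341e+00] [ 0.69502562 -0.36837414  0.39076004] 0.011906594301155881
t 55.8 from [0.6584 0.041  0.013 ] 89.8
-> (np.float64(0.6583909999401185), np.float64(0.040999985390772355), 0.2, 89.84)
[[0.0,0.0,-0.031,0.0,0.0,0.0,-1],[0.0,0.0,-0.031,0.0,0.0,0.0,-1],[0.0,0.0,-0.031,0.0,0.0,0.0,-1],[0.0,0.0,-0.031,0.0,0.0,0.0,-1],[0.0,0.0,-0.031,0.0,0.0,0.0,-1]]
[[0.0,0.0,-0.032,0.0,0.0,0.0,-1]]
-> (0.62, 0.24, 0.2, 92)
[[0.033,-0.006,0.0,0.0,0.0,-0.006,-1],[0.033,-0.006,0.0,0.0,0.0,-0.006,-1],[0.033,-0.006,0.0,0.0,0.0,-0.006,-1],[0.033,-0.006,0.0,0.0,0.0,-0.006,-1],[0.034,-0.006,0.0,0.0,0.0,-0.006,-1]]
[[0.033,-0.006,0.0,0.0,0.0,-0.006,-1]]
-> (0.4653, 0.3228, 0.16, 96.8)
[[0.015,-0.025,0.007,0.0,0.0,-0.014,-1],[0.015,-0.025,0.007,0.0,0.0,-0.014,-1],[0.015,-0.025,0.007,0.0,0.0,-0.014,-1],[0.016,-0.025,0.006,0.0,0.0,-0.014,-1],[0.016,-0.024,0.007,0.0,0.0,-0.014,-1]]
[[0.017,-0.025,0.006,0.0,0.0,-0.014,-1]]
```

Call:
jog_arm:
  motion:
    - [0,0,-0.02,0,0,0,-1]
    - [0,0,-0.035,0,0,0,-1]
    - [0,0,-0.035,0,0,0,-1]
    - [0,0,-0.035,0,0,0,-1]
    - [0,0,-0.035,0,0,0,-1]

```text
time_s: 56.3
ee_pos: [0.6579, 0.041, 0.174]
eef_rot: [-3.141, -0.0, 1.568]
force: [0.8, 0.5, -2.6]
grip_width: 0.0116
grip_force: 40.0
```

Call:
jog_arm:
  motion:
    - [0,0,-0.027,0,0,0,-1]
    - [0.033,-0.006,0,0,0,-0.006,-1]
    - [0.033,-0.006,0,0,0,-0.006,-1]
    - [0.033,-0.006,0,0,0,-0.006,-1]
    - [0.033,-0.006,0,0,0,-0.006,-1]

```text
time_s: 56.8
ee_pos: [0.6329, 0.174, 0.1995]
eef_rot: [-3.141, 0.0, 1.592]
force: [1.0, 0.2, -2.0]
grip_width: 0.0114
grip_force: 40.0
```

Call:
jog_arm:
  motion:
    - [0.034,-0.006,0,0,0,-0.006,-1]
    - [0.033,-0.006,0,0,0,-0.006,-1]
    - [0.015,-0.025,0.007,0,0,-0.014,-1]
    - [0.015,-0.025,0.007,0,0,-0.014,-1]
    - [0.015,-0.025,0.007,0,0,-0.014,-1]

```text
time_s: 57.3
ee_pos: [0.5416, 0.2815, 0.1781]
eef_rot: [-3.141, 0.0, 1.647]
force: [1.0, -0.0, -3.0]
grip_width: 0.0113
grip_force: 40.0
```

Call:
jog_arm:
  motion:
    - [0.016,-0.025,0.006,0,0,-0.014,-1]
    - [0.016,-0.024,0.007,0,0,-0.014,-1]
    - [0.017,-0.025,0.006,0,0,-0.014,-1]
    - [0,0,0.03,0,0,0,-1]
    - [0,0,0.03,0,0,0,-1]

```text
time_s: 57.8
ee_pos: [0.4643, 0.3238, 0.0996]
eef_rot: [3.14, -0.001, 1.689]
force: [1.1, -0.7, -2.6]
grip_width: 0.0115
grip_force: 40.0
```

Call:
jog_arm:
  motion:
    - [0,0,0,0,0,0,-1]
    - [0,0,0,0,0,0,-1]
    - [0,0,0,0,0,0,-1]

```text
time_s: 58.1
ee_pos: [0.4656, 0.3235, 0.1016]
eef_rot: [3.14, -0.001, 1.688]
force: [-0.2, -0.3, -2.6]
grip_width: 0.0121
grip_force: 40.0
```

```bash
python3 - <<'E'
from h import *
plan([(.4653,.3232,.07,96.8),(.4653,.3232,.0489,96.8)],g=-1)
print(ctrl.get_obs()['grip_width'],ctrl.get_obs()['force'])
E
```

```text
t 58.1 from [0.4656 0.3235 0.1016] 96.7
-> (0.4653, 0.3232, 0.07, 96.8)
[[0.0,0.0,0.032,0.0,0.0,-0.002,-1]]
-> (0.4653, 0.3232, 0.0489, 96.8)
[[0.0,0.0,0.021,0.0,0.0,0.0,-1]]
0.012055288899812612 [-0.23587905 -0.26422453 -2.5573404 ]
```

Call:
jog_arm:
  motion:
    - [0,0,0.015,0,0,-0.002,-1]
    - [0,0,0.015,0,0,0,-1]
    - [0,0,0.008,0,0,0,-1]
    - [0,0,0.006,0,0,0,-1]
    - [0,0,0,0,0,0,-1]

```text
time_s: 58.6
ee_pos: [0.4647, 0.3231, 0.0554]
eef_rot: [-3.141, 0.0, 1.69]
force: [0.4, -0.3, -2.7]
grip_width: 0.0114
grip_force: 40.0
```

Call:
jog_arm:
  motion:
    - [0,0,0.004,0,0,0,-1]
    - [0,0,0.003,0,0,0,-1]
    - [0,0,0,0,0,0,-1]

```text
time_s: 58.9
ee_pos: [0.465, 0.3233, 0.0491]
eef_rot: [3.141, -0.0, 1.69]
force: [0.3, 0.0, -1.9]
grip_width: 0.0116
grip_force: 40.0
```

Down on the rim at the original pose; release and retreat.

Call:
jog_arm:
  motion:
    - [0,0,0.001,0,0,0,-1]
    - [0,0,0,0,0,0,-1]
    - [0,0,0,0,0,0,0]
    - [0,0,0,0,0,0,0]
    - [0,0,0,0,0,0,0]

```text
time_s: 59.4
ee_pos: [0.4649, 0.3233, 0.048]
eef_rot: [3.141, -0.0, 1.69]
force: [-0.2, -0.3, 0.3]
grip_width: 0.0323
grip_force: 0.0
```

Call:
jog_arm:
  motion:
    - [0,0,-0.02,0,0,0,0]
    - [0,0,-0.04,0,0,0,0]
    - [0,0,-0.04,0,0,0,0]
    - [0,0,-0.04,0,0,0,0]
    - [0,0,-0.04,0,0,0,0]

```text
time_s: 59.9
ee_pos: [0.4647, 0.3231, 0.2297]
eef_rot: [3.141, -0.0, 1.69]
force: [0.8, 0.6, 0.1]
grip_width: 0.047
grip_force: 0.0
```

Call:
jog_arm:
  motion:
    - [0,0,-0.03,0,0,0,1]
    - [0,0,0,0,0,0,1]
    - [0,0,0,0,0,0,1]

```text
time_s: 60.2
ee_pos: [0.4648, 0.3232, 0.2578]
eef_rot: [3.141, -0.0, 1.69]
force: [0.7, 0.4, -0.1]
grip_width: 0.0677
grip_force: 0.0
```

```bash
python3 - <<'E'
from h import *
a=wsnap('w11');t=snap('top','t11');o0=cv2.imread('pics/top0.png')
m=mod('w11');P=lambda x,y,z:[.4654-.118*y+.993*x,.3228+.993*y+.118*x,z]
print(ctrl.get_obs()['ee_pos'],ctrl.get_obs()['time_s'],proj('w',[P(0,.103,.049),P(0,-.103,.049),P(0,.04,.071),P(0,-.04,.071)],m))
o=np.zeros((560,800,3),np.uint8);o[:280,:400]=cv2.resize(o0[215:285,145:245],(400,280),interpolation=2);o[280:,:400]=cv2.resize(t[215:285,145:245,::-1],(400,280),interpolation=2)
o[:280,400:]=cv2.resize(a[80:280,180:380,::-1],(400,280));o[280:,400:]=cv2.resize(t[180:340,350:550,::-1],(400,280))
cv2.imwrite('pics/c11.png',o)
E
```

```text
[0.46450578 0.32300598 0.25647238] 60.3 [[278.05387405  97.51256324]
 [277.77938621 261.93472884]
 [277.99580493 154.59407669]
 [277.88189731 221.60278404]]
```

View pics/c11.png

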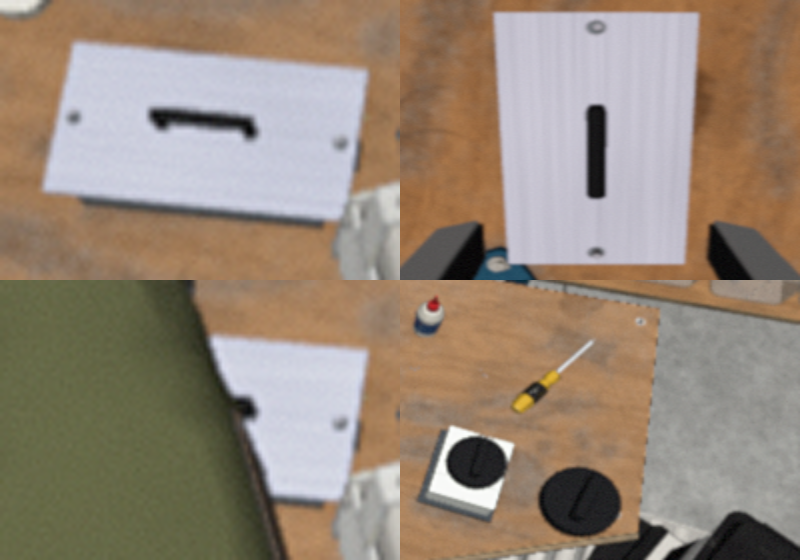

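The picture shows the cover seated in the same place as at the start, with both pins through the holes at (596,27) and (596,252). The cap is locked on the jug and the bystanders have not moved.

```bash
python3 -c "
from station import ctrl
print(ctrl.hand_in())"
```

```text
the job is handed in; nothing more can be done
None
```

I handed the job in at about 60 s: all four fittings are in the jug, the cap is locked, the cover is back over its pins, and the bystanders are where they were; the hand-in returned no verdict.

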